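Pull-test three spring clips and sort out the weak one

TASK

One of the three spring clips in the test jig has gone weak: give every gauge card a steady pull of about 6 N straight out of its clip, so that each clip is drawn up against its front stops; a good clip must keep its card (do not drag it out), the weak one lets it slide. Pull the weak clip's card right out and lay it in the flat tray, and lift the weak clip out of the jig and set it down inside the round tin, dropping neither from a height. Leave the two good clips in the jig against their stops, still holding their cards, do not lean on the jig, and leave everything else on the bench alone.

Things in the scene. Friction and masses are not known exactly. Their poses are not given: they have to be found in the camera images.
- jig: clip test jig: fixed aluminium plate 8 mm thick, x -106 to 49 mm, y -123 to 123 mm; origin on its underside. Three clip places at y = -75, 0, 75 mm; cards stick out to -x. Each has two stop posts (18 mm above the plate; the card passes between; faces at x = -32 mm) and four dowels (7 mm above the plate, x = -23 and 24 mm, 17 mm either side). At the stops a clip's origin is at x = 0; clips lift straight out
- clip_1: one of three steel spring clips that look alike, in the jig in any order; one has a weak spring, which only a pull shows. 64 mm long, 24 mm wide, 70 g; origin at the centre of the foot, z up, own x along its length, mouth at -x (ends at x = -32 mm). The jaws pinch the card 20 mm ahead (-x) of the origin, 16 mm above the foot. Starts 4 to 7 mm behind its stops and slides forward freely
- clip_2: another of the three clips, same as clip_1 in looks and measures, weak or good. To lift such a clip, take from above its two upright hinge cheeks, fingers to +y and -y: 24 mm wide over both, x from -9 to 13 mm, up to 38 mm above the foot. The sprung finger lever rises between and behind them to 43 mm at x = 35 mm
- clip_3: another of the three clips, same as clip_1 in looks and measures, weak or good
- card_1: gauge card that starts in clip_1: black grip block 36 mm (x) by 14 mm (y) by 34 mm high, with a 12 mm wide, 3 mm thick tongue to +x that ends 60 mm from the origin, 16 to 19 mm above the underside; 50 g. Origin at the centre of the block's underside, which rests on the jig's plate; own x points into the clip, 68 mm from origin to clip origin. Pinch the block from above across y; pull along -x
- card_2: gauge card that starts in clip_2, same as card_1. The last 12 mm of the tongue lie past the line where the jaws pinch, so a card is free after sliding 12 mm out. A good clip's card does not come out below 14 N (it may creep a millimetre or two at 6 N); the weak clip's card slides at 2 to 5 N
- card_3: gauge card that starts in clip_3, same as card_1
- card_tray: flat grey rectangular tray for gauge cards, fixed, outside 150 mm (x) x 180 mm (y), 22 mm high, walls and floor 4 mm thick; origin at the centre of its underside, room for a card at -y of the spare one. It lies on the left or on the right of the jig, the tin on the other side
- scrap_tin: round dark steel tin for weak clips, fixed, 130 mm across outside, 45 mm high, wall 3 mm, floor 4 mm; origin at the centre of its underside
- spare_card: bystander, to be left alone: spare gauge card, same as card_1, standing in the tray near its +y wall, its origin at about x = -20, y = 58 mm in the tray's frame
- practice_board: bystander, to be left alone: practice circuit board 60 x 80 mm with parts soldered on, 19 mm tall; origin at the centre of its underside
- solder_reel: bystander, to be left alone: metal solder reel standing on its flange, 56 mm across, 40 mm tall; origin at the centre of its underside
- flux_bottle: bystander, to be left alone: small brown glass bottle, 36 mm across, 75 mm tall; origin at the centre of its underside
- screwdriver: bystander, to be left alone: screwdriver 170 mm long, lying along its own x (its handle to -x); origin under its middle
- heat_sink: bystander, to be left alone: finned aluminium heat sink 50 x 30 mm, 25 mm tall; origin at the centre of its underside
- side_cutters: bystander, to be left alone: side cutters about 135 mm long, 10 mm thick, lying along their own x (handles to -x); origin under the pivot

How it is judged:
On the way:
1. the card of a good clip is given a firm pull (its clip pressed on its stops with over 4 N) (((contact force between clip_1 and card_1 above 14 N and contact force between clip_1 and jig above 4 N) or (contact force between clip_2 and card_2 above 14 N and contact force between clip_2 and jig above 4 N) or (contact force between clip_3 and card_3 above 14 N and contact force between clip_3 and jig above 4 N))), for 0.05 s.
At the end, for the whole second after the job is handed in: The two good clips lie flat in their places, within 2.5 mm of their stops, still holding their cards (out by no more than 7 mm, gripped with over 14 N on both faces together); the weak clip's card lies on the floor of the flat tray, the weak clip inside the round tin, all at rest ((((x of card_1 in the frame of card_tray between -0.06 and 0.06 m and y of card_1 in the frame of card_tray between -0.08 and 0.08 m and z of card_1 in the frame of card_tray below 0.03 m and horizontal distance between clip_1 and scrap_tin below 0.052 m and z of clip_1 in the frame of scrap_tin below 0.035 m and linear speed of each of clip_1, card_1 below 0.02 m/s) and (x of clip_2 in the frame of jig between -0.004 and 0.0025 m and z of clip_2 in the frame of jig below 0.012 m and distance of clip_2 from where it was at the start of the episode below 0.015 m and angle between clip_2's own z axis and vertical below 0.1 rad and x of card_2 in the frame of clip_2 between -0.075 and -0.06 m and contact force between clip_2 and card_2 above 14 N and linear speed of card_2 below 0.02 m/s) and (x of clip_3 in the frame of jig between -0.004 and 0.0025 m and z of clip_3 in the frame of jig below 0.012 m and distance of clip_3 from where it was at the start of the episode below 0.015 m and angle between clip_3's own z axis and vertical below 0.1 rad and x of card_3 in the frame of clip_3 between -0.075 and -0.06 m and contact force between clip_3 and card_3 above 14 N and linear speed of card_3 below 0.02 m/s)) or ((x of card_2 in the frame of card_tray between -0.06 and 0.06 m and y of card_2 in the frame of card_tray between -0.08 and 0.08 m and z of card_2 in the frame of card_tray below 0.03 m and horizontal distance between clip_2 and scrap_tin below 0.052 m and z of clip_2 in the frame of scrap_tin below 0.035 m and linear speed of each of clip_2, card_2 below 0.02 m/s) and (x of clip_1 in the frame of jig between -0.004 and 0.0025 m and z of clip_1 in the frame of jig below 0.012 m and distance of clip_1 from where it was at the start of the episode below 0.015 m and angle between clip_1's own z axis and vertical below 0.1 rad and x of card_1 in the frame of clip_1 between -0.075 and -0.06 m and contact force between clip_1 and card_1 above 14 N and linear speed of card_1 below 0.02 m/s) and (x of clip_3 in the frame of jig between -0.004 and 0.0025 m and z of clip_3 in the frame of jig below 0.012 m and distance of clip_3 from where it was at the start of the episode below 0.015 m and angle between clip_3's own z axis and vertical below 0.1 rad and x of card_3 in the frame of clip_3 between -0.075 and -0.06 m and contact force between clip_3 and card_3 above 14 N and linear speed of card_3 below 0.02 m/s)) or ((x of card_3 in the frame of card_tray between -0.06 and 0.06 m and y of card_3 in the frame of card_tray between -0.08 and 0.08 m and z of card_3 in the frame of card_tray below 0.03 m and horizontal distance between clip_3 and scrap_tin below 0.052 m and z of clip_3 in the frame of scrap_tin below 0.035 m and linear speed of each of clip_3, card_3 below 0.02 m/s) and (x of clip_1 in the frame of jig between -0.004 and 0.0025 m and z of clip_1 in the frame of jig below 0.012 m and distance of clip_1 from where it was at the start of the episode below 0.015 m and angle between clip_1's own z axis and vertical below 0.1 rad and x of card_1 in the frame of clip_1 between -0.075 and -0.06 m and contact force between clip_1 and card_1 above 14 N and linear speed of card_1 below 0.02 m/s) and (x of clip_2 in the frame of jig between -0.004 and 0.0025 m and z of clip_2 in the frame of jig below 0.012 m and distance of clip_2 from where it was at the start of the episode below 0.015 m and angle between clip_2's own z axis and vertical below 0.1 rad and x of card_2 in the frame of clip_2 between -0.075 and -0.06 m and contact force between clip_2 and card_2 above 14 N and linear speed of card_2 below 0.02 m/s)))); the robot touches nothing.
It fails at once if the card of a good (hard gripping) clip is drawn more than 7 mm out ((x of card_1 in the frame of clip_1 below -0.075 m and contact force between clip_1 and card_1 above 14 N) or (x of card_2 in the frame of clip_2 below -0.075 m and contact force between clip_2 and card_2 above 14 N) or (x of card_3 in the frame of clip_3 below -0.075 m and contact force between clip_3 and card_3 above 14 N)).
It fails at once if the fingers or the arm press on the jig with more than 20 N (contact force between any of the fingers, the arm and jig above 20 N).
It fails at once if a clip or a card falls freely from a height (its underside over 90 mm above the bench) ((height (world z) of clip_1 above 0.09 m and contact force between anything else and clip_1 below 0.01 N) or (height (world z) of card_1 above 0.09 m and contact force between anything else and card_1 below 0.01 N) or (height (world z) of clip_2 above 0.09 m and contact force between anything else and clip_2 below 0.01 N) or (height (world z) of card_2 above 0.09 m and contact force between anything else and card_2 below 0.01 N) or (height (world z) of clip_3 above 0.09 m and contact force between anything else and clip_3 below 0.01 N) or (height (world z) of card_3 above 0.09 m and contact force between anything else and card_3 below 0.01 N)).
It fails at once if a bystander is pushed by more than 20 mm (distance of any of spare_card, practice_board, solder_reel, flux_bottle, screwdriver, heat_sink, side_cutters from where it was at the start of the episode above 0.02 m).
It also fails if it takes over 72 s, if anything falls off the work surface, if the arm or the gripper's body presses on something with over 40 N, if the wrist force passes 120 N, or if a joint passes its speed limit or range.

ROBOT

A 6-joint arm with a two-finger parallel gripper is mounted at the origin on the work surface. World frame = base frame: x ahead of the robot, y to its left, z up, the work surface at z = 0. Lengths are in m, angles in rad, forces in N, time in s.
With the tool pointing down it reaches from about 0.375 to 0.975 m from the base axis. Payload 3.8 kg.
Tool frame: the origin (TCP) lies on the centre line of the jaws, within the pads' length; the fingertips stand 22 mm ahead of it and the grasp point (between the pads) lies 3 mm ahead of it; x points along the fingers, y is the direction in which the jaws open and shut, and the axes are right-handed (so a half turn about x gives the same grasp; the last joint's range is limited). The gripper opens to 85 mm and grips with 20 to 120 N. Pads are 22 mm wide; open, the fingers measure 114 mm over their backs; the gripper's body (76 mm by 85 mm) begins 54 mm behind the grasp point. The pads swing forward as they close: fully open they stand 13 mm farther back than shut.
Start: joints at [1.138, 0.264, 1.604, -0, 1.274, -0.037], TCP at [0.26, 0.623, 0.253] pointing down, gripper open.
Joint ranges: [-2.63, 2.63], [-0.94, 2.18], [0.31, 2.57], [-1.31, 4.45], [0, 2.66], [-2.55, 2.55]. Speed limits (rad/s): [2.57, 2.57, 3.14, 3.14, 3.14, 3.14].

INTERFACE

Orientations are given as a rotation vector (axis times angle).
In Python, from workcell import monitor, eyes, finish_job gives the robot as it stands. The module is installed in compiled form; this text tells all that it offers.
- The arm moves only by the tool play_rows, never from a script. Its argument "deltas" is a list of rows, each an object of numbers: "wx", "wy", "wz": the turn, a rotation vector about the world's x, y, z in degrees; "x", "y", "z": the shift along the world's x, y, z in mm; "fingers": the closure, from -1 (fully open) to 1 (shut), so that 0 is half open. A call has 1 to 20 rows; each row is the pose to reach, as a shift and turn from the pose commanded when the call began; what a row does not reach only later rows make up. A row lasts 1/8 s, in which the tool goes at most 62.5 mm and 10.7 degrees, less where a joint would pass 70% of its speed; a pose out of reach is approached as far as the arm can. A call with a gripper value outside its range is refused whole. The fingers move at their own pace and stop on an object; "grip_force" is the grip in N (left out, the last holds). Time passes only in rows, so rows that repeat a pose let the fingers close. It gives the time, the measured TCP pose, the force and the opening at its end, in the units of the state.
- monitor.read_state(): the state, without advancing time (a new reading comes with each control period).
- eyes.read_camera(name): name is "scene" or "top" or "wrist"; returns a dict with "frame" (480x640x3 uint8, red, green, blue), "depth" (480x640 float32, m along the optical axis (not along the pixel's ray), 0 where there is no reading), "K" (3x3 intrinsics, pixels), "k1" (the pictures are not rectified: a ray, as slopes to the right and down, at radius r is drawn at 1 + k1 r^2 times it, then the intrinsics apply), "view" (4x4, takes a point from world to camera coordinates); the wrist camera has in their place "tool_from_camera" (4x4, takes a point from camera to tool coordinates, whose origin is the TCP and whose axes are the tool frame's). Camera axes: x right, y down, z forward; pixel columns grow to the right and rows downward; lengths in m; the calibration is good to about 2 mm. A picture is of the moment at which its call begins: read the wrist's pose just before it.
- finish_job(): hands the job in, once; it reports no verdict.
The state is a dict: "time": time; "q": joint angles; "joint_vel": joint speeds; "joint_torque": joint torques, N m; "tool_pos": TCP position; "tcp_rot": TCP orientation; "wrist_force": force on the tool from outside, world axes, zero at the start; "torque": the same for the moment, N m; "width": opening from 0.0 (shut) to 1.0 (fully open).
Only numpy, scipy, OpenCV 4.12 (cv2) and the standard library are available. Lean on these libraries where they do the work, as an engineer would, in place of code of your own. Each camera call takes 0.05 s, during which the arm holds its last target.

## Working session

There is one attempt and no reset: what is moved stays moved. The work goes in short steps, Python scripts to look and compute and a tool call to move; the robot and the scene stay as the last step left them, time stands still between calls to the robot, and variables do not carry over. Pictures are saved under pics/ and viewed, and the job is handed in when it is done.

Besides the shell and the picture viewer there is one more tool, called after "Call:" as name(argument=value, ...), one argument or row to a line, values as JSON. play_rows: Moves the arm, as the interface text tells. Its arguments: {"type":"object","properties":{"deltas":{"type":"array"},"grip_force":{"type":"number"}},"required":["deltas"]}

```bash
mkdir -p pics; cat > h.py <<'E'
import numpy as np,cv2
from workcell import monitor,eyes
from scipy.spatial.transform import Rotation as R
def cam(n):
    s=monitor.read_state(); c=eyes.read_camera(n)
    if n=='wrist':
        T=np.eye(4);T[:3,:3]=R.from_rotvec(s['tcp_rot']).as_matrix();T[:3,3]=s['tool_pos']
        c['wfc']=T@np.array(c['tool_from_camera'])
    else: c['wfc']=np.linalg.inv(np.array(c['view']))
    return c
def rays(c,uv):
    uv=np.atleast_2d(np.array(uv,float));K=np.array(c['K'])
    d=(uv-[K[0,2],K[1,2]])/[K[0,0],K[1,1]]
    s=d.copy()
    for _ in range(20): s=d/(1+c['k1']*(s**2).sum(1,keepdims=True))
    return np.c_[s,np.ones(len(s))]
def onplane(c,uv,z):
    r=rays(c,uv)@c['wfc'][:3,:3].T;o=c['wfc'][:3,3]
    return o+r*((z-o[2])/r[:,2])[:,None]
def cloud(c):
    v,u=np.mgrid[:480,:640];r=rays(c,np.c_[u.ravel(),v.ravel()])
    p=r*c['depth'].ravel()[:,None]
    return (p@c['wfc'][:3,:3].T+c['wfc'][:3,3]).reshape(480,640,3)
def save(c,f): cv2.imwrite('pics/'+f,c['frame'][:,:,::-1])
E
python3 - <<'E'
from h import *
s=monitor.read_state();print(s)
for n in('top','scene'):
    c=cam(n);save(c,n+'0.png');np.savez(n+'0.npz',**c);print(n,c['K'],c['k1'],c['wfc'])
E
```

```text
{'time': 0.0, 'q': array([ 1.13807540e+00,  2.64794172e-01,  1.60539400e+00,  8.30665573e-06,
        1.27367970e+00, -3.69284061e-02]), 'joint_vel': array([ 0.00043472, -0.00175175, -0.00256515,  0.00114867,  0.00078499,
       -0.00255129]), 'joint_torque': array([-1.77437250e-03, -5.15121102e+01, -3.67301917e+01, -1.85657805e-04,
        1.29291415e-02, -1.87447489e-05]), 'tool_pos': array([0.25996879, 0.62218728, 0.25192352]), 'tcp_rot': array([ 0.30876617,  1.5489425 , -0.31225799]), 'wrist_force': array([-1.23500397, -0.2250227 , -0.51375419]), 'torque': array([ 0.02654754, -0.03248214,  0.04823081]), 'width': 1.0015752955615655}
top [[438.53580705   0.         319.98969991]
 [  0.         438.53580705 243.89077459]
 [  0.           0.           1.        ]] -0.00041979513397383256 [[-0.01247216 -0.99343033  0.11375691  0.44555739]
 [-0.99985038  0.01102664 -0.01332747  0.02314617]
 [ 0.01198555 -0.11390611 -0.99341922  1.00401019]
 [ 0.          0.          0.          1.        ]]
scene [[597.45377304   0.         319.94940948]
 [  0.         597.45377304 241.37078139]
 [  0.           0.           1.        ]] -0.05831773865475407 [[ 0.83007777  0.36017132 -0.42573174  1.04345346]
 [ 0.55752851 -0.55179288  0.62023107 -0.64756799]
 [-0.01152631 -0.75219761 -0.65883678  0.76776111]
 [ 0.          0.          0.          1.        ]]
```

View pics/top0.png

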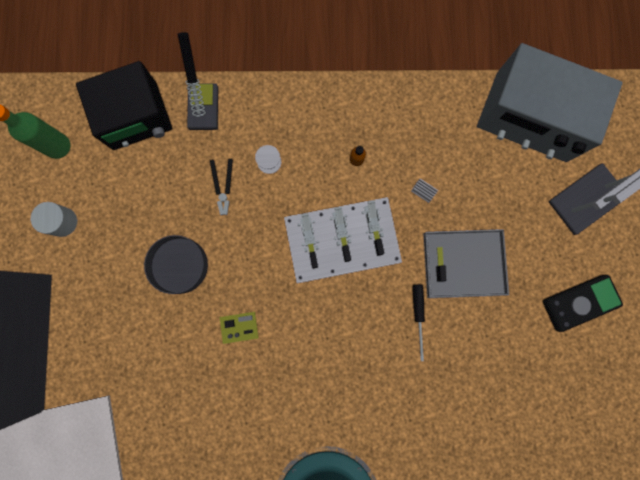

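View pics/scene0.png

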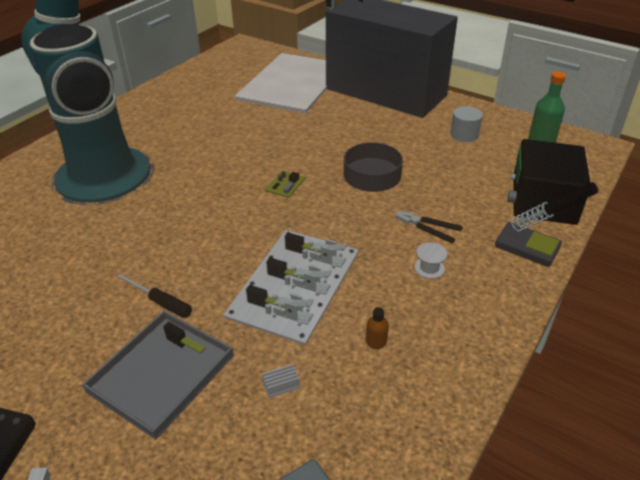

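The top picture shows the jig around (343,240), its cards pointing down-image (-x). The tray is on the right at (466,264) and the tin on the left at (177,265).

```bash
cat > m.py <<'E'
from h import *
c=dict(np.load('top0.npz'));c['k1']=float(c['k1'])
P=cloud(c);f=c['frame'].astype(int);hsv=cv2.cvtColor(c['frame'],cv2.COLOR_RGB2HSV)
# bench check
print('bench z',np.median(P[380:440,250:300,2]), np.median(P[120:160,300:340,2]))
# jig: grey bright
m=((hsv[...,1]<60)&(hsv[...,2]>110)).astype(np.uint8);m[:190]=0;m[:, :280]=0;m[:,405:]=0;m[290:]=0
m=cv2.morphologyEx(m,cv2.MORPH_CLOSE,np.ones((9,9)))
k=max(cv2.findContours(m,0,1)[0],key=cv2.contourArea)
def rect(k,z):
    p=onplane(c,k.reshape(-1,2),z)[:,:2]
    (cx,cy),(a,b),an=cv2.minAreaRect((p*1000).astype(np.float32));return cx,cy,a,b,an
print('jig',rect(k,.008), np.median(P[255:275,300:306,2]))
# tray
m=((hsv[...,1]<60)&(hsv[...,2]>50)&(hsv[...,2]<150)).astype(np.uint8);m[:225]=0;m[:, :415]=0;m[:,515:]=0;m[305:]=0
m=cv2.morphologyEx(m,cv2.MORPH_CLOSE,np.ones((5,5)))
k=max(cv2.findContours(m,0,1)[0],key=cv2.contourArea)
print('tray',rect(k,.022),k.reshape(-1,2).min(0),k.reshape(-1,2).max(0),'floor z',np.median(P[255:285,470:495,2]))
# tin
m=((hsv[...,2]<75)).astype(np.uint8);m[:225]=0;m[:, :130]=0;m[:,225:]=0;m[305:]=0
k=max(cv2.findContours(m,0,1)[0],key=cv2.contourArea)
(u,v),r=cv2.minEnclosingCircle(k);print('tin px',u,v,r)
t=(P[...,2]>.035)&(P[...,2]<.055);t[:,:130]=0;t[:,225:]=0;t[:220]=0;t[310:]=0
q=P[t][:,:2]*1000;print('tin rim depth',cv2.minEnclosingCircle(q.astype(np.float32)),len(q)); print('tin',onplane(c,[[u,v]],.045), 'dep floor',P[265,177])
# black blocks
m=((hsv[...,2]<60)).astype(np.uint8);m[:235]=0;m[:, :295]=0;m[:,395:]=0;m[275:]=0
for k in cv2.findContours(m,0,1)[0]:
    if cv2.contourArea(k)>20:
        mm=np.zeros_like(m);cv2.drawContours(mm,[k],-1,1,-1)
        print('blk',cv2.boundingRect(k),np.median(P[(mm>0)][:,2]),rect(k,.042))
E
python3 m.py
python3 - <<'E'
from h import *
c=dict(np.load('top0.npz'))
cv2.imwrite('pics/topz.png',cv2.resize(c['frame'][190:300,280:410,::-1],None,fx=6,fy=5.4,interpolation=3))
E
```

```text
bench z 0.0003977599407368748 -0.00031121643823983636
jig (569.7305908203125, -41.6258544921875, 155.79678344726562, 245.50169372558594, 10.462824821472168) 0.008024792481788667
tray (511.3883972167969, -317.50994873046875, 149.29261779785156, 182.9640350341797, 1.3024036884307861) [424 229] [508 297] floor z 0.0034097409515915222
tin px 175.51454162597656 265.3168640136719 31.59967803955078
tin rim depth ((515.8593139648438, 331.4222412109375), 65.11361694335938) 413
tin [[0.51184776 0.32590585 0.045     ]] dep floor [0.51518722 0.33471125 0.00653316]
blk (310, 252, 7, 16) 0.041763996362471856 (521.2443237304688, 25.57741928100586, 34.5866584777832, 10.787121772766113, 10.701159477233887)
blk (342, 245, 9, 17) 0.04166386409962658 (535.0969848632812, -46.52471923828125, 34.88883590698242, 13.403477668762207, 12.873449325561523)
blk (375, 239, 9, 16) 0.04133138031048866 (548.3501586914062, -119.25804138183594, 34.2999153137207, 15.245760917663574, 9.758734703063965)
```

View pics/topz.png

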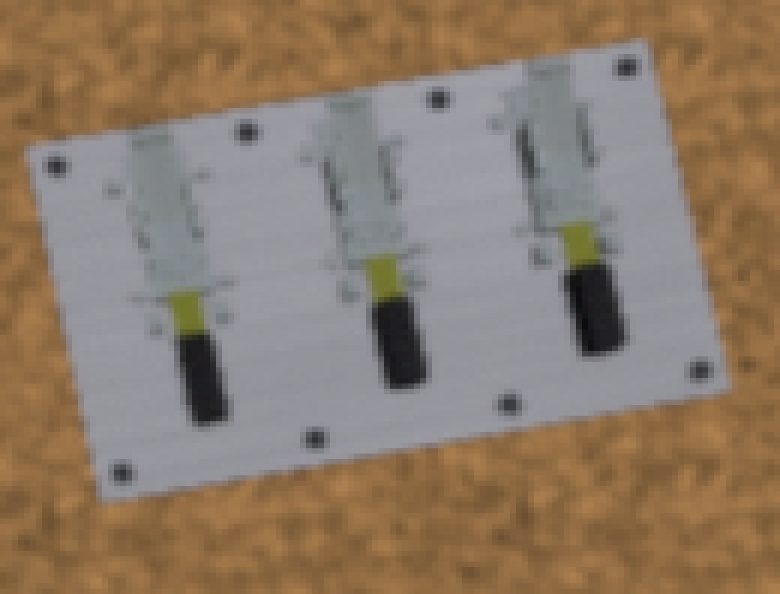

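```bash
python3 - <<'E'
from h import *
fs=[]
for i in range(6):
    s=monitor.read_state();fs.append(s['wrist_force']);eyes.read_camera('wrist')
print(np.round(fs,2));M=R.from_rotvec(s['tcp_rot']).as_matrix();print(M.round(3))
for a in (10.5,-169.5):
    t=np.radians(a);y=np.array([-np.sin(t),np.cos(t),0]);x=np.array([0,0,-1.]);D=np.c_[x,y,np.cross(x,y)]
    print(np.degrees(R.from_matrix(D@M.T).as_rotvec()))
print(s['tool_pos'])
E
```

```text
[[-0.31 -0.15  0.68]
 [ 0.28  1.14 -0.14]
 [-0.31  0.01  0.41]
 [ 0.68 -0.39  0.58]
 [-1.36  0.04 -0.27]
 [ 0.09  0.49 -0.41]]
[[-0.     0.385  0.923]
 [-0.001  0.923 -0.385]
 [-1.    -0.001 -0.   ]]
[ 3.24094296e-02 -4.34265053e-03  3.31746515e+01]
[-5.72505113e-03 -4.27263581e-02 -1.46825343e+02]
[0.26016242 0.62266542 0.25294779]
```

Call:
play_rows(
  deltas=[
    {"x": 20, "y": -60, "z": 0, "wz": 3, "fingers": -1},
    {"x": 45, "y": -120, "z": 0, "wz": 6, "fingers": -1},
    {"x": 68, "y": -175, "z": 0, "wz": 9, "fingers": -1},
    {"x": 90, "y": -230, "z": 0, "wz": 12, "fingers": -1},
    {"x": 113, "y": -285, "z": 0, "wz": 15, "fingers": -1},
    {"x": 136, "y": -340, "z": 0, "wz": 18, "fingers": -1},
    {"x": 158, "y": -395, "z": 0, "wz": 21, "fingers": -1},
    {"x": 181, "y": -450, "z": 0, "wz": 24, "fingers": -1},
    {"x": 204, "y": -505, "z": 0, "wz": 27, "fingers": -1},
    {"x": 226, "y": -560, "z": -10, "wz": 30, "fingers": -1},
    {"x": 250, "y": -615, "z": -30, "wz": 33.2, "fingers": -1},
    {"x": 275, "y": -669, "z": -43, "wz": 33.2, "fingers": -1},
    {"x": 275, "y": -669, "z": -43, "wz": 33.2, "fingers": -1},
    {"x": 275, "y": -669, "z": -43, "wz": 33.2, "fingers": -1},
    {"x": 275, "y": -669, "z": -43, "wz": 33.2, "fingers": -1},
  ],
  grip_force=40,
)

```text
schema error: expected keys wx, wy, wz, x, y, z, fingers
```

```bash
python3 - <<'E'
from h import *
s=monitor.read_state();print(s['q'],s['tool_pos'])
c=cam('wrist');save(c,'w1.png');np.savez('w1.npz',**c);print(c['K'],c['k1'],c['wfc'])
E
```

```text
[ 1.13811842e+00  2.64019828e-01  1.60420825e+00 -1.88681500e-05
  1.27369156e+00 -3.69260288e-02] [0.26019322 0.62272216 0.25308625]
[[335.84132214   0.         317.48267525]
 [  0.         335.84132214 241.34189593]
 [  0.           0.           1.        ]] 0.01502408873126019 [[ 3.85400512e-01  8.72799923e-01  2.99477444e-01  1.83803603e-01]
 [ 9.22748982e-01 -3.64231205e-01 -1.25975972e-01  6.55886812e-01]
 [-8.72788211e-04  3.24893710e-01 -9.45750134e-01  3.73376926e-01]
 [ 0.00000000e+00  0.00000000e+00  0.00000000e+00  1.00000000e+00]]
```

View pics/w1.png

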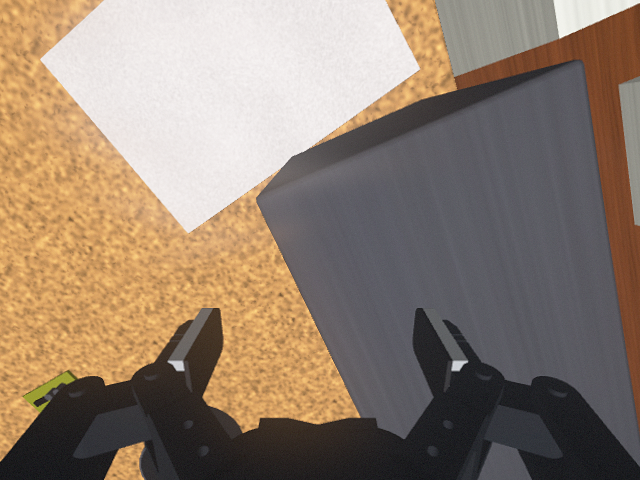

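The call was refused because every key is required. The wrist image shows a tall dark box right under and beside the gripper (right half of the picture), so I'll check its height before moving.

```bash
python3 - <<'E'
from h import *
c=dict(np.load('w1.npz'));P=cloud(c)
for u,v in [(257,200),(350,390),(400,250),(500,250),(590,400),(290,160)]: print(u,v,P[v,u].round(3))
b=P[(P[...,2]>.1)&(P[...,2]<.2)]
t=dict(np.load('top0.npz'));Q=cloud(t)
for u,v in [(30,300),(30,400),(10,350),(45,360)]: print(Q[v,u].round(3))
E
```

```text
257 200 [0.203 0.617 0.219]
350 390 [0.323 0.618 0.219]
400 250 [0.252 0.671 0.22 ]
500 250 [0.271 0.716 0.22 ]
590 400 [0.382 0.742 0.219]
290 160 [0.201 0.621 0.062]
[0.441 0.617 0.075]
[0.234 0.617 0.055]
[0.345 0.616 0.128]
[0.31  0.615 0.015]
```

Call:
play_rows(
  deltas=[
    {"wx": 0, "wy": 0, "wz": 0, "x": 0, "y": 0, "z": 20, "fingers": -1},
    {"wx": 0, "wy": 0, "wz": 3, "x": 10, "y": -60, "z": 20, "fingers": -1},
    {"wx": 0, "wy": 0, "wz": 6, "x": 25, "y": -120, "z": 20, "fingers": -1},
    {"wx": 0, "wy": 0, "wz": 9, "x": 50, "y": -175, "z": 20, "fingers": -1},
    {"wx": 0, "wy": 0, "wz": 12, "x": 75, "y": -230, "z": 10, "fingers": -1},
    {"wx": 0, "wy": 0, "wz": 15, "x": 100, "y": -285, "z": 0, "fingers": -1},
    {"wx": 0, "wy": 0, "wz": 18, "x": 125, "y": -340, "z": 0, "fingers": -1},
    {"wx": 0, "wy": 0, "wz": 21, "x": 150, "y": -395, "z": 0, "fingers": -1},
    {"wx": 0, "wy": 0, "wz": 24, "x": 175, "y": -450, "z": 0, "fingers": -1},
    {"wx": 0, "wy": 0, "wz": 27, "x": 200, "y": -505, "z": -10, "fingers": -1},
    {"wx": 0, "wy": 0, "wz": 30, "x": 225, "y": -560, "z": -20, "fingers": -1},
    {"wx": 0, "wy": 0, "wz": 33.2, "x": 250, "y": -615, "z": -30, "fingers": -1},
    {"wx": 0, "wy": 0, "wz": 33.2, "x": 275, "y": -669, "z": -43, "fingers": -1},
    {"wx": 0, "wy": 0, "wz": 33.2, "x": 275, "y": -669, "z": -43, "fingers": -1},
    {"wx": 0, "wy": 0, "wz": 33.2, "x": 275, "y": -669, "z": -43, "fingers": -1},
    {"wx": 0, "wy": 0, "wz": 33.2, "x": 275, "y": -669, "z": -43, "fingers": -1},
  ],
  grip_force=40,
)

```text
time: 2.45
tool_pos: [0.5353, -0.045, 0.2113]
tcp_rot: [-0.145, 1.565, 0.145]
wrist_force: [-0.4, -0.2, 0.1]
width: 1.001
```

```bash
python3 - <<'E'
from h import *
s=monitor.read_state();print(s['time'],s['q'],s['tool_pos'])
c=cam('wrist');save(c,'w2.png');np.savez('w2.npz',**c);print(c['wfc'])
M=R.from_rotvec(s['tcp_rot']).as_matrix();print(M.round(3))
E
```

```text
2.45 [-1.30472810e-01  3.37545565e-02  1.94616672e+00  3.16544644e-04
  1.16049945e+00 -1.88654328e+00] [ 0.53526617 -0.04502788  0.211286  ]
[[-1.84194460e-01  9.29240179e-01  3.20289074e-01  4.53666544e-01]
 [ 9.82889772e-01  1.74243691e-01  5.97229626e-02 -5.97053010e-02]
 [-3.11373928e-04  3.25809494e-01 -9.45435390e-01  3.31475968e-01]
 [ 0.00000000e+00  0.00000000e+00  0.00000000e+00  1.00000000e+00]]
[[ 0.001 -0.184  0.983]
 [ 0.     0.983  0.184]
 [-1.    -0.     0.001]]
```

View pics/w2.png

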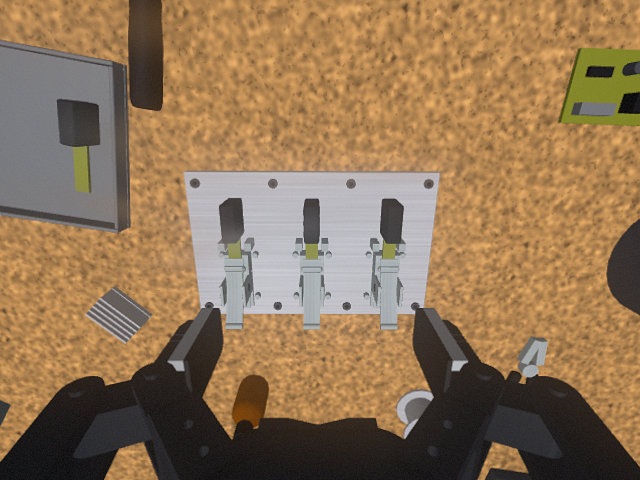

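The wrist view shows the jig squarely: plate corners near (185,172), (440,172), (425,313), (203,313), and the black blocks at (232,218), (312,218), (392,218).

```bash
python3 - <<'E'
from h import *
c=dict(np.load('w2.npz'));c['k1']=float(c['k1']);P=cloud(c);hsv=cv2.cvtColor(c['frame'],cv2.COLOR_RGB2HSV)
m=((hsv[...,1]<60)&(hsv[...,2]>110)).astype(np.uint8);m[:160]=0;m[:,:175]=0;m[:,450:]=0;m[315:]=0
m=cv2.morphologyEx(m,cv2.MORPH_OPEN,np.ones((9,9)));m=cv2.morphologyEx(m,cv2.MORPH_CLOSE,np.ones((25,25)))
k=max(cv2.findContours(m,0,1)[0],key=cv2.contourArea)
p=onplane(c,k.reshape(-1,2),.008)[:,:2]*1000
r=cv2.minAreaRect(p.astype(np.float32));print('jig',r,'platez',np.median(P[185:195,250:300,2]))
a=np.radians(r[2] if r[2]<45 else r[2]-90);ex=np.array([np.cos(a),np.sin(a)]);ey=np.array([-ex[1],ex[0]])
# corners by lines: left front edges
O=np.array(r[0])+28.5*ex;print('origin',O,np.degrees(a))
X=(P[...,:2]*1000-O)@ex;Y=(P[...,:2]*1000-O)@ey;Z=P[...,2]*1000
for y0 in(-75,0,75):
    t=(abs(Y-y0)<14)&(Z>37)&(Z<46)&(X<-35)&(X>-95)
    print(y0,t.sum(),'x',np.percentile(X[t],[2,98]),'y',np.percentile(Y[t],[3,97]),'z',np.median(Z[t]))
    t=(abs(Y-y0)<20)&(Z>40)&(Z<60)&(X>-20)&(X<60)
    print('  clip',t.sum(),'x',np.percentile(X[t],[2,98]),'y',np.percentile(Y[t],[3,97]))
E
```

```text
jig ((571.1902465820312, -43.95222473144531), (155.20889282226562, 243.7168426513672), 10.56890869140625) platez 0.0077478347620543175
origin [599.20674479 -38.7248135 ] 10.568908691406252
-75 629 x [-80.61452716 -46.5073955 ] y [-80.75308975 -67.69561602] z 41.43517844515559
  clip 659 x [-3.65951602 37.78875448] y [-85.71641709 -62.9373153 ]
0 593 x [-80.13471842 -45.84470899] y [-6.14312927  6.52106721] z 41.586965111214184
  clip 621 x [-2.84370245 39.586863  ] y [-11.36951418  11.31993445]
75 623 x [-80.18138697 -45.70287094] y [68.13041583 81.17032012] z 41.43398652789537
  clip 672 x [-2.97262451 39.12395151] y [63.11160204 85.83094676]
```

Call:
play_rows(
  deltas=[
    {"wx": 0, "wy": 0, "wz": 0, "x": 2, "y": -4, "z": -40, "fingers": -1},
    {"wx": 0, "wy": 0, "wz": 0, "x": 2, "y": -4, "z": -90, "fingers": -1},
    {"wx": 0, "wy": 0, "wz": 0, "x": 2, "y": -4, "z": -110, "fingers": -1},
    {"wx": 0, "wy": 0, "wz": 0, "x": 2, "y": -4, "z": -110, "fingers": -1},
    {"wx": 0, "wy": 0, "wz": 0, "x": 2, "y": -4, "z": -110, "fingers": -1},
  ],
  grip_force=40,
)

```text
time: 3.12
tool_pos: [0.5383, -0.0496, 0.1018]
tcp_rot: [-0.146, 1.564, 0.145]
wrist_force: [1.0, 0.2, -0.1]
width: 0.999
```

```bash
cat > blk.py <<'E'
from h import *
import sys
s=monitor.read_state();print(s['time'],(s['tool_pos']*1000).round(1))
c=cam('wrist');save(c,sys.argv[1]+'.png');np.savez(sys.argv[1]+'.npz',**c)
P=cloud(c)*1000
T=s['tool_pos'][:2]*1000;a=np.radians(10.57);ex=np.array([np.cos(a),np.sin(a)]);ey=np.array([-ex[1],ex[0]])
X=(P[...,:2]-T)@ex;Y=(P[...,:2]-T)@ey;Z=P[...,2]
t=(abs(Y)<20)&(Z>36)&(Z<47)&(X<28)&(X>-35)
v,u=np.nonzero(t);d=c['frame'][t].max(1)<70
X,Y,Z,u,v=X[t][d],Y[t][d],Z[t][d],u[d],v[d]
print(len(X),'rel tool x',np.percentile(X,[1,99]),X.mean(),'y',np.percentile(Y,[2,98]),'z',np.median(Z),'px',u.min(),u.max(),v.min(),v.max())
E
python3 blk.py w3
```

```text
3.125 [538.3 -49.6 101.8]
1048 rel tool x [-18.51712339  16.15019389] -1.9301298033269405 y [-6.9379461   6.59019061] z 41.42872442597466 px 304 328 242 299
```

View pics/w3.png

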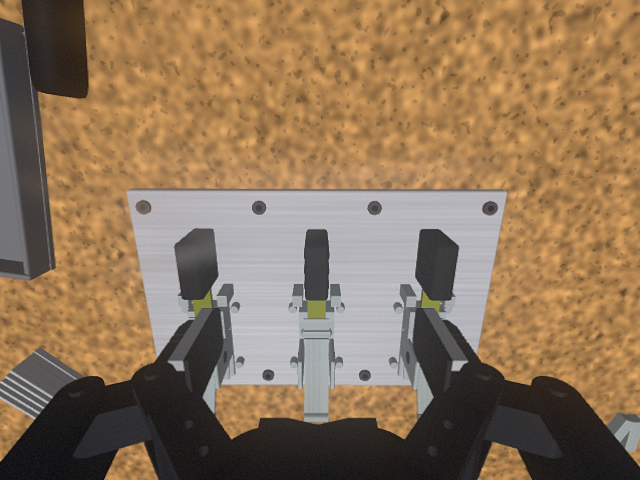

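Call:
play_rows(
  deltas=[
    {"wx": 0, "wy": 0, "wz": 0, "x": -1, "y": 0, "z": -30, "fingers": -0.5},
    {"wx": 0, "wy": 0, "wz": 0, "x": -1, "y": 0, "z": -55, "fingers": -0.3},
    {"wx": 0, "wy": 0, "wz": 0, "x": -1, "y": 0, "z": -64, "fingers": -0.3},
    {"wx": 0, "wy": 0, "wz": 0, "x": -1, "y": 0, "z": -64, "fingers": -0.3},
    {"wx": 0, "wy": 0, "wz": 0, "x": -1, "y": 0, "z": -64, "fingers": 1},
    {"wx": 0, "wy": 0, "wz": 0, "x": -1, "y": 0, "z": -64, "fingers": 1},
    {"wx": 0, "wy": 0, "wz": 0, "x": -1, "y": 0, "z": -64, "fingers": 1},
    {"wx": 0, "wy": 0, "wz": 0, "x": -1, "y": 0, "z": -64, "fingers": 1},
    {"wx": 0, "wy": 0, "wz": 0, "x": -1, "y": 0, "z": -64, "fingers": 1},
    {"wx": 0, "wy": 0, "wz": 0, "x": -1, "y": 0, "z": -64, "fingers": 1},
  ],
  grip_force=40,
)

```text
time: 4.42
tool_pos: [0.5372, -0.0504, 0.0374]
tcp_rot: [-0.145, 1.564, 0.144]
wrist_force: [-0.5, -0.6, 6.7]
width: 0.15
```

```bash
cat > f.py <<'E'
from h import *
fs=[];p=[]
for i in range(6):
    s=monitor.read_state();fs.append(s['wrist_force']);p.append(s['tool_pos']);
    if i<5: eyes.read_camera('wrist')
a=np.radians(10.57);ex=np.array([np.cos(a),np.sin(a),0])
F=np.mean(fs,0);p=np.mean(p,0)*1000
print(s['time'],'F',F.round(2),'along +x jig',(F@ex).round(2),'pos',p.round(2),'jigx',((p-[599.2,-38.7,0])@ex).round(2),s['width'])
E
python3 f.py
```

```text
4.675 F [-0.45 -0.2   5.92] along +x jig -0.48 pos [537.25 -50.37  37.44] jigx -63.04 0.1559697514224224
```

Call:
play_rows(
  deltas=[
    {"wx": 0, "wy": 0, "wz": 0, "x": -0.5, "y": -0.1, "z": 0.5, "fingers": 1},
    {"wx": 0, "wy": 0, "wz": 0, "x": -1, "y": -0.2, "z": 1, "fingers": 1},
    {"wx": 0, "wy": 0, "wz": 0, "x": -1.5, "y": -0.3, "z": 1, "fingers": 1},
    {"wx": 0, "wy": 0, "wz": 0, "x": -2, "y": -0.4, "z": 1, "fingers": 1},
  ],
  grip_force=40,
)

```text
time: 5.18
tool_pos: [0.5346, -0.0506, 0.0374]
tcp_rot: [-0.144, 1.565, 0.144]
wrist_force: [1.7, 0.5, 2.2]
width: 0.159
```

```bash
python3 f.py
```

```text
5.425 F [2.05 0.3  2.35] along +x jig 2.07 pos [534.56 -50.6   37.45] jigx -65.72 0.15769769266627992
```

Call:
play_rows(
  deltas=[
    {"wx": 0, "wy": 0, "wz": 0, "x": -0.5, "y": -0.1, "z": 0.3, "fingers": 1},
    {"wx": 0, "wy": 0, "wz": 0, "x": -1, "y": -0.2, "z": 0.3, "fingers": 1},
    {"wx": 0, "wy": 0, "wz": 0, "x": -1.5, "y": -0.3, "z": 0.3, "fingers": 1},
  ],
  grip_force=40,
)

```text
time: 5.8
tool_pos: [0.5325, -0.0509, 0.0374]
tcp_rot: [-0.144, 1.566, 0.144]
wrist_force: [1.8, 1.1, 0.9]
width: 0.156
```

```bash
python3 f.py
```

```text
6.05 F [1.22 0.08 1.29] along +x jig 1.22 pos [532.5  -50.88  37.46] jigx -67.8 0.1541534456824205
```

Call:
play_rows(
  deltas=[
    {"wx": 0, "wy": 0, "wz": 0, "x": -0.5, "y": -0.1, "z": 0, "fingers": 1},
    {"wx": 0, "wy": 0, "wz": 0, "x": -1, "y": -0.2, "z": 0, "fingers": 1},
  ],
  grip_force=40,
)

```text
time: 6.3
tool_pos: [0.5319, -0.051, 0.0375]
tcp_rot: [-0.144, 1.566, 0.144]
wrist_force: [2.7, 1.2, -0.6]
width: 0.156
```

```bash
python3 f.py
```

```text
6.55 F [ 2.49  0.81 -0.43] along +x jig 2.59 pos [531.82 -51.05  37.51] jigx -68.5 0.1578518372154307
```

Call:
play_rows(
  deltas=[
    {"wx": 0, "wy": 0, "wz": 0, "x": -0.5, "y": -0.1, "z": 0, "fingers": 1},
    {"wx": 0, "wy": 0, "wz": 0, "x": -1, "y": -0.2, "z": 0, "fingers": 1},
  ],
  grip_force=40,
)

```text
time: 6.8
tool_pos: [0.5307, -0.0513, 0.0375]
tcp_rot: [-0.144, 1.566, 0.144]
wrist_force: [2.4, -0.7, -0.2]
width: 0.155
```

```bash
python3 f.py
```

```text
7.05 F [ 2.05  0.2  -0.08] along +x jig 2.05 pos [530.63 -51.32  37.54] jigx -69.72 0.1530886996169314
```

Call:
play_rows(
  deltas=[
    {"wx": 0, "wy": 0, "wz": 0, "x": -0.5, "y": -0.1, "z": 0, "fingers": 1},
    {"wx": 0, "wy": 0, "wz": 0, "x": -1, "y": -0.2, "z": 0, "fingers": 1},
  ],
  grip_force=40,
)

```text
time: 7.3
tool_pos: [0.5297, -0.0515, 0.0375]
tcp_rot: [-0.144, 1.566, 0.144]
wrist_force: [2.6, 0.5, -1.0]
width: 0.158
```

```bash
python3 f.py; python3 - <<'E'
from h import *
c=cam('wrist');save(c,'w4.png');np.savez('w4.npz',**c)
c=cam('top');np.savez('top1.npz',**c);cv2.imwrite('pics/top1.png',cv2.resize(c['frame'][190:300,280:410,::-1],None,fx=6,fy=5.4,interpolation=3))
E
```

```text
7.55 F [ 2.11  0.47 -0.54] along +x jig 2.17 pos [529.62 -51.49  37.53] jigx -70.75 0.15274068892565051
```

View pics/w4.png

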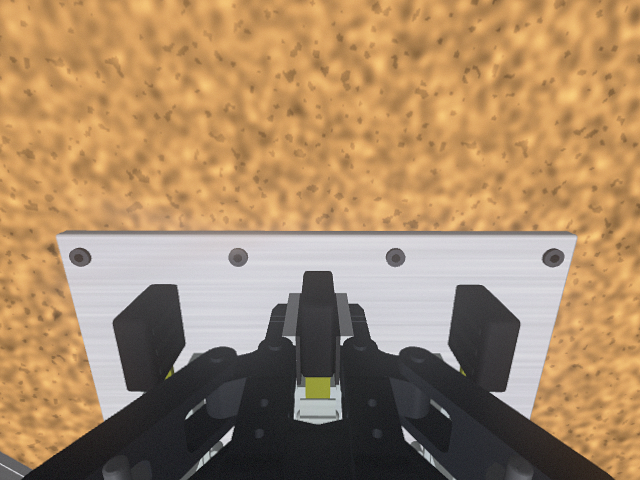

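```bash
python3 - <<'E'
from h import *
for n in('w3','w4'):
    c=dict(np.load(n+'.npz'));c['k1']=float(c['k1'])
    hsv=cv2.cvtColor(c['frame'],cv2.COLOR_RGB2HSV)
    y=(hsv[...,0]>22)&(hsv[...,0]<40)&(hsv[...,1]>110)&(hsv[...,2]>60)
    y[:,:300]=0;y[:,335:]=0;y[:270]=0;y[410:]=0
    v,u=np.nonzero(y);print(n,u.min(),u.max(),v.min(),v.max())
    um=np.median(u);vs=v[abs(u-um)<3];p=onplane(c,[[um,vs.min()],[um,vs.max()]],.027)*1000
    print(np.linalg.norm(p[1]-p[0]))
    P=cloud(c)*1000;a=np.radians(10.57);ex=np.array([np.cos(a),np.sin(a)])
    for vv in range(vs.max()-6,vs.max()+22,3): 
        q=P[vv,int(um)];print(vv,((q[:2]-[599.2,-38.7])@ex).round(1),q[2].round(1),hsv[vv,int(um)])
E
```

```text
w3 308 324 300 317
11.987277672838944
311 -28.8 26.9 [ 31 119 144]
314 -26.5 26.9 [ 31 121 146]
317 -24.3 27.0 [ 31 128 138]
320 -24.4 30.8 [ 97  13 182]
323 -22.9 32.0 [ 96  14 176]
326 -20.5 31.8 [ 97  13 176]
329 -18.6 32.3 [ 93  13 174]
332 -18.2 35.2 [ 90   8 181]
335 -16.0 35.3 [ 97  14 169]
338 -13.6 35.1 [90  3 89]
w4 306 329 377 397
11.909308311966306
391 -31.2 26.3 [ 31 160 153]
394 -29.5 26.4 [ 32 159 156]
397 -27.4 26.1 [ 31 163 156]
400 -30.3 30.9 [ 90  13 181]
403 -28.4 30.9 [ 90  12 196]
406 -27.4 31.7 [ 83  16 190]
409 -25.8 31.8 [ 87  15 192]
412 -25.3 33.1 [ 87  12 189]
415 -23.7 33.3 [ 90  10 159]
418 -22.9 34.3 [ 90  12 144]
```

View pics/top1.png

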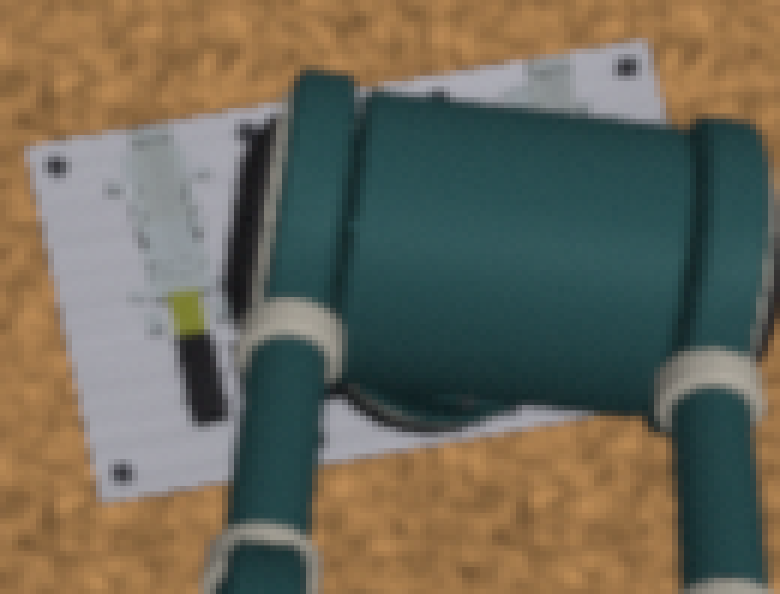

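Call:
play_rows(
  deltas=[
    {"wx": 0, "wy": 0, "wz": 0, "x": -0.5, "y": -0.1, "z": 0, "fingers": 1},
    {"wx": 0, "wy": 0, "wz": 0, "x": -1, "y": -0.2, "z": 0, "fingers": 1},
    {"wx": 0, "wy": 0, "wz": 0, "x": -1.5, "y": -0.3, "z": 0, "fingers": 1},
  ],
  grip_force=40,
)

```text
time: 8.02
tool_pos: [0.5282, -0.0518, 0.0375]
tcp_rot: [-0.144, 1.566, 0.144]
wrist_force: [2.4, 0.4, -0.9]
width: 0.158
```

```bash
python3 f.py
```

```text
8.275 F [ 2.23  0.36 -0.61] along +x jig 2.26 pos [528.12 -51.79  37.55] jigx -72.27 0.15513537670953648
```

Call:
play_rows(
  deltas=[
    {"wx": 0, "wy": 0, "wz": 0, "x": -0.5, "y": -0.1, "z": 0, "fingers": 1},
    {"wx": 0, "wy": 0, "wz": 0, "x": -1, "y": -0.2, "z": 0, "fingers": 1},
    {"wx": 0, "wy": 0, "wz": 0, "x": -1.5, "y": -0.3, "z": 0, "fingers": 1},
    {"wx": 0, "wy": 0, "wz": 0, "x": -2, "y": -0.4, "z": 0, "fingers": 1},
  ],
  grip_force=40,
)

```text
time: 8.78
tool_pos: [0.5262, -0.0522, 0.0376]
tcp_rot: [-0.144, 1.566, 0.144]
wrist_force: [2.0, 0.9, -0.2]
width: 0.156
```

```bash
python3 f.py;  python3 - <<'E'
from h import *
c=cam('wrist');save(c,'w5.png');np.savez('w5.npz',**c)
a=np.radians(10.57);ex=np.array([np.cos(a),np.sin(a)])
for n in('w4','w5'):
    c=dict(np.load(n+'.npz'));c['k1']=float(c['k1'])
    P=cloud(c)*1000;hsv=cv2.cvtColor(c['frame'],cv2.COLOR_RGB2HSV)
    X=(P[...,:2]-[599.2,-38.7])@ex
    sub=(slice(360,420),slice(312,324))
    y=(hsv[...,0]>22)&(hsv[...,0]<40)&(hsv[...,1]>110)
    col=y[sub];print(n,'yellow v',np.nonzero(col.any(1))[0][[0,-1]]+360)
    j=(P[...,2][sub]>30)&(P[...,2][sub]<32)&~col;print('jaw x',np.percentile(X[sub][j],[2,50]))
E
```

```text
9.025 F [ 1.94  0.74 -0.56] along +x jig 2.04 pos [526.13 -52.21  37.56] jigx -74.31 0.15677601193044566
w4 yellow v [377 397]
jaw x [-31.24245681 -28.008153  ]
w5 yellow v [377 403]
jaw x [-31.14951447 -28.23902019]
```

View pics/w5.png

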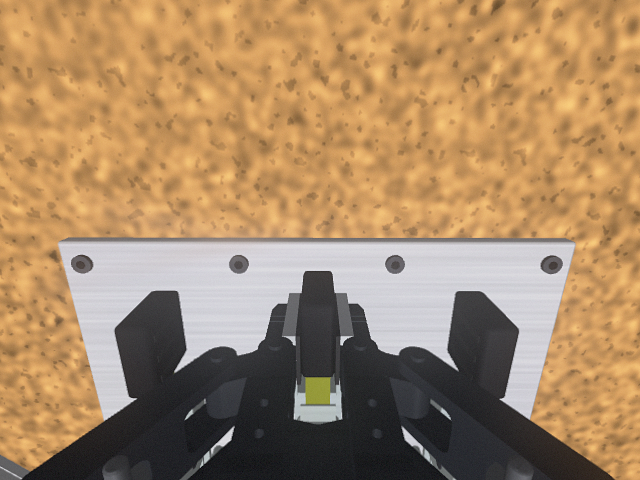

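The middle clip is the weak one. Its jaw stayed at jig x = -31 mm while the card slid out at about 2 N. Pulling the card right out and lifting.

Call:
play_rows(
  deltas=[
    {"wx": 0, "wy": 0, "wz": 0, "x": -2, "y": -0.4, "z": 0, "fingers": 1},
    {"wx": 0, "wy": 0, "wz": 0, "x": -4, "y": -0.8, "z": 0, "fingers": 1},
    {"wx": 0, "wy": 0, "wz": 0, "x": -7, "y": -1.3, "z": 0, "fingers": 1},
    {"wx": 0, "wy": 0, "wz": 0, "x": -11, "y": -2, "z": 0, "fingers": 1},
    {"wx": 0, "wy": 0, "wz": 0, "x": -16, "y": -3, "z": 0, "fingers": 1},
    {"wx": 0, "wy": 0, "wz": 0, "x": -22, "y": -4.1, "z": 0.5, "fingers": 1},
    {"wx": 0, "wy": 0, "wz": 0, "x": -29, "y": -5.4, "z": 1, "fingers": 1},
    {"wx": 0, "wy": 0, "wz": 0, "x": -33, "y": -6.1, "z": 1, "fingers": 1},
    {"wx": 0, "wy": 0, "wz": 0, "x": -33, "y": -6.1, "z": 10, "fingers": 1},
    {"wx": 0, "wy": 0, "wz": 0, "x": -33, "y": -6.1, "z": 35, "fingers": 1},
    {"wx": 0, "wy": 0, "wz": 0, "x": -33, "y": -6.1, "z": 65, "fingers": 1},
    {"wx": 0, "wy": 0, "wz": 0, "x": -33, "y": -6.1, "z": 68, "fingers": 1},
    {"wx": 0, "wy": 0, "wz": 0, "x": -33, "y": -6.1, "z": 68, "fingers": 1},
  ],
  grip_force=40,
)

```text
time: 10.7
tool_pos: [0.4934, -0.0583, 0.1057]
tcp_rot: [-0.144, 1.565, 0.144]
wrist_force: [0.6, 0.3, -0.3]
width: 0.153
```

```bash
python3 f.py;  python3 - <<'E'
from h import *
c=cam('wrist');save(c,'w6.png');np.savez('w6.npz',**c)
E
```

```text
10.95 F [ 0.19  0.11 -0.61] along +x jig 0.21 pos [492.51 -58.16 104.65] jigx -108.44 0.157181754772333
```

View pics/w6.png

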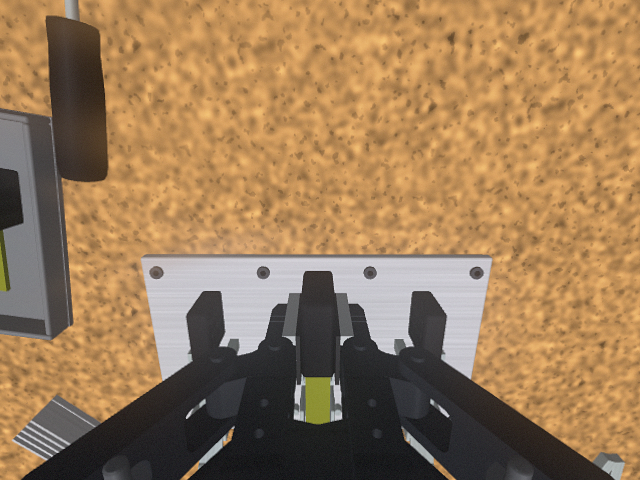

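Call:
play_rows(
  deltas=[
    {"wx": 0, "wy": 0, "wz": 0, "x": 0, "y": -50, "z": 0, "fingers": 1},
    {"wx": 0, "wy": 0, "wz": 0, "x": 0, "y": -100, "z": 0, "fingers": 1},
    {"wx": 0, "wy": 0, "wz": 0, "x": 0, "y": -150, "z": 0, "fingers": 1},
    {"wx": 0, "wy": 0, "wz": 0, "x": 3, "y": -200, "z": 0, "fingers": 1},
    {"wx": 0, "wy": 0, "wz": 0, "x": 3, "y": -250, "z": 0, "fingers": 1},
    {"wx": 0, "wy": 0, "wz": 0, "x": 3, "y": -284, "z": 0, "fingers": 1},
    {"wx": 0, "wy": 0, "wz": 0, "x": 3, "y": -284, "z": 0, "fingers": 1},
    {"wx": 0, "wy": 0, "wz": 0, "x": 3, "y": -284, "z": 0, "fingers": 1},
  ],
  grip_force=40,
)

```text
time: 12.0
tool_pos: [0.4957, -0.3416, 0.1047]
tcp_rot: [-0.143, 1.567, 0.145]
wrist_force: [0.1, 0.5, -1.3]
width: 0.151
```

```bash
python3 - <<'E'
from h import *
s=monitor.read_state();print(s['tool_pos'])
c=cam('wrist');save(c,'w7.png');np.savez('w7.npz',**c)
P=cloud(c)*1000;t=np.array([511.4,-317.5])
hsv=cv2.cvtColor(c['frame'],cv2.COLOR_RGB2HSV)
rim=(P[...,2]>19)&(P[...,2]<25)&(hsv[...,1]<70)&(abs(P[...,0]-511)<100)&(abs(P[...,1]+317)<110)
q=P[rim];print(q.min(0),q.max(0),len(q));print('T',np.median(q,0))
b=(P[...,2]>36)&(P[...,2]<44)&(abs(P[...,1]+260)<40)&(hsv[...,2]<70);print('spare',P[b].mean(0),b.sum())
E
```

```text
[ 0.49568815 -0.34162451  0.1047427 ]
[ 411.15057181 -413.33329974   19.00132822] [ 587.94955608 -207.03465741   24.99976092] 6109
T [ 445.8206214  -269.53886151   21.54936403]
spare [ 489.48226246 -263.30096169   37.47981986] 1126
```

View pics/w7.png

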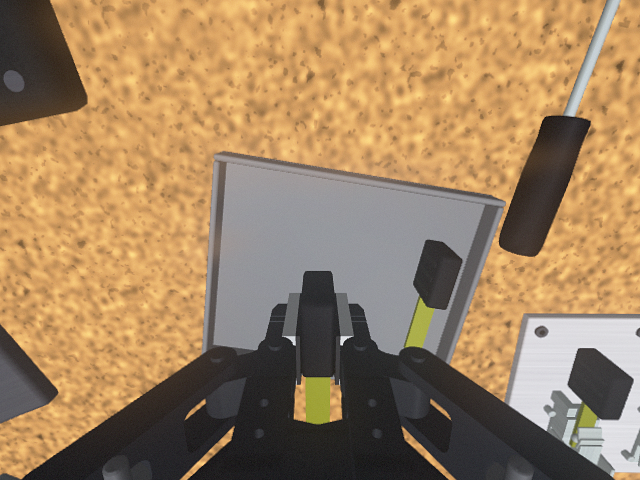

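Call:
play_rows(
  deltas=[
    {"wx": 0, "wy": 0, "wz": 0, "x": 0, "y": 0, "z": -25, "fingers": 1},
    {"wx": 0, "wy": 0, "wz": 0, "x": 0, "y": 0, "z": -50, "fingers": 1},
    {"wx": 0, "wy": 0, "wz": 0, "x": 0, "y": 0, "z": -63, "fingers": 1},
    {"wx": 0, "wy": 0, "wz": 0, "x": 0, "y": 0, "z": -68, "fingers": 1},
    {"wx": 0, "wy": 0, "wz": 0, "x": 0, "y": 0, "z": -70, "fingers": 1},
    {"wx": 0, "wy": 0, "wz": 0, "x": 0, "y": 0, "z": -71, "fingers": 1},
    {"wx": 0, "wy": 0, "wz": 0, "x": 0, "y": 0, "z": -71, "fingers": 1},
  ],
  grip_force=40,
)

```text
time: 12.92
tool_pos: [0.4967, -0.3427, 0.0353]
tcp_rot: [-0.145, 1.565, 0.143]
wrist_force: [0.2, -0.6, -0.2]
width: 0.154
```

```bash
python3 f.py
```

```text
13.175 F [ 0.17 -0.02 -0.2 ] along +x jig 0.16 pos [ 496.51 -342.58   35.08] jigx -156.69 0.1552904936570527
```

Call:
play_rows(
  deltas=[
    {"wx": 0, "wy": 0, "wz": 0, "x": 0, "y": 0, "z": -1, "fingers": 1},
    {"wx": 0, "wy": 0, "wz": 0, "x": 0, "y": 0, "z": -2, "fingers": 1},
    {"wx": 0, "wy": 0, "wz": 0, "x": 0, "y": 0, "z": -2, "fingers": 1},
    {"wx": 0, "wy": 0, "wz": 0, "x": 0, "y": 0, "z": -2, "fingers": 0.3},
    {"wx": 0, "wy": 0, "wz": 0, "x": 0, "y": 0, "z": -2, "fingers": 0},
    {"wx": 0, "wy": 0, "wz": 0, "x": 0, "y": 0, "z": -2, "fingers": -0.2},
    {"wx": 0, "wy": 0, "wz": 0, "x": 0, "y": 0, "z": 0, "fingers": -0.2},
    {"wx": 0, "wy": 0, "wz": 0, "x": 0, "y": 0, "z": 25, "fingers": -0.2},
    {"wx": 0, "wy": 0, "wz": 0, "x": 0, "y": 0, "z": 60, "fingers": -0.2},
    {"wx": 0, "wy": 0, "wz": 0, "x": 0, "y": 0, "z": 85, "fingers": -0.2},
    {"wx": 0, "wy": 0, "wz": 0, "x": 0, "y": 0, "z": 85, "fingers": -0.2},
  ],
  grip_force=40,
)

```text
time: 14.55
tool_pos: [0.498, -0.3436, 0.1223]
tcp_rot: [-0.147, 1.562, 0.141]
wrist_force: [0.3, -0.9, -0.1]
width: 0.596
```

```bash
python3 - <<'E'
from h import *
c=cam('wrist');save(c,'w8.png');np.savez('w8.npz',**c);print(monitor.read_state()['tool_pos'])
E
```

```text
[ 0.49684877 -0.34276092  0.12043899]
```

View pics/w8.png

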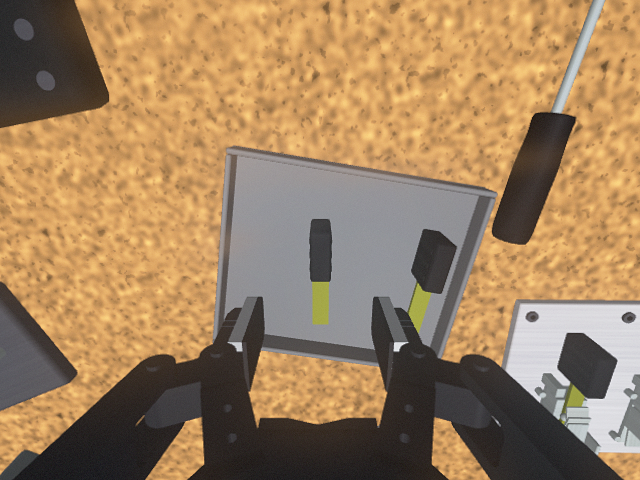

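Call:
play_rows(
  deltas=[
    {"wx": 0, "wy": 0, "wz": 0, "x": 10, "y": 45, "z": 0, "fingers": -0.4},
    {"wx": 0, "wy": 0, "wz": 0, "x": 22, "y": 95, "z": 0, "fingers": -0.4},
    {"wx": 0, "wy": 0, "wz": 0, "x": 35, "y": 145, "z": 0, "fingers": -0.4},
    {"wx": 0, "wy": 0, "wz": 0, "x": 46, "y": 190, "z": 0, "fingers": -0.4},
    {"wx": 0, "wy": 0, "wz": 0, "x": 54, "y": 219, "z": -18, "fingers": -0.4},
    {"wx": 0, "wy": 0, "wz": 0, "x": 54, "y": 219, "z": -18, "fingers": -0.4},
    {"wx": 0, "wy": 0, "wz": 0, "x": 54, "y": 219, "z": -18, "fingers": -0.4},
    {"wx": 0, "wy": 0, "wz": 0, "x": 54, "y": 219, "z": -18, "fingers": -0.4},
  ],
  grip_force=40,
)

```text
time: 15.6
tool_pos: [0.5502, -0.1244, 0.1016]
tcp_rot: [-0.143, 1.566, 0.143]
wrist_force: [-0.6, 0.2, 0.5]
width: 0.698
```

```bash
python3 blk.py w9
```

```text
15.6 [ 550.2 -124.4  101.6]
487 rel tool x [-17.0830568   17.17525923] -1.0623548541235628 y [-6.3412781   7.35374115] z 41.16243284333257 px 305 329 245 301
```

View pics/w9.png

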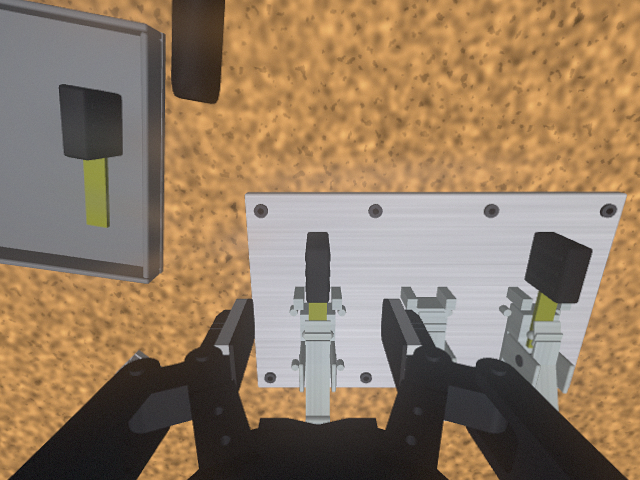

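Call:
play_rows(
  deltas=[
    {"wx": 0, "wy": 0, "wz": 0, "x": 0, "y": 0.4, "z": -30, "fingers": -0.3},
    {"wx": 0, "wy": 0, "wz": 0, "x": 0, "y": 0.4, "z": -55, "fingers": -0.3},
    {"wx": 0, "wy": 0, "wz": 0, "x": 0, "y": 0.4, "z": -63, "fingers": -0.3},
    {"wx": 0, "wy": 0, "wz": 0, "x": 0, "y": 0.4, "z": -63, "fingers": -0.3},
    {"wx": 0, "wy": 0, "wz": 0, "x": 0, "y": 0.4, "z": -63, "fingers": 1},
    {"wx": 0, "wy": 0, "wz": 0, "x": 0, "y": 0.4, "z": -63, "fingers": 1},
    {"wx": 0, "wy": 0, "wz": 0, "x": 0, "y": 0.4, "z": -63, "fingers": 1},
    {"wx": 0, "wy": 0, "wz": 0, "x": 0, "y": 0.4, "z": -63, "fingers": 1},
    {"wx": 0, "wy": 0, "wz": 0, "x": 0, "y": 0.4, "z": -63, "fingers": 1},
    {"wx": 0, "wy": 0, "wz": 0, "x": 0, "y": 0.4, "z": -62, "fingers": 1},
  ],
  grip_force=40,
)

```text
time: 16.9
tool_pos: [0.5506, -0.1229, 0.0399]
tcp_rot: [-0.144, 1.565, 0.144]
wrist_force: [-0.1, -0.8, -0.4]
width: 0.152
```

```bash
python3 f.py
```

```text
17.15 F [-0.26 -0.32  2.42] along +x jig -0.32 pos [ 550.51 -122.89   39.83] jigx -63.31 0.150235772758578
```

Grip is good. Sliding forward about 4 mm, then in small force-watched steps.

Call:
play_rows(
  deltas=[
    {"wx": 0, "wy": 0, "wz": 0, "x": -1, "y": -0.2, "z": 0.5, "fingers": 1},
    {"wx": 0, "wy": 0, "wz": 0, "x": -2, "y": -0.4, "z": 0.5, "fingers": 1},
    {"wx": 0, "wy": 0, "wz": 0, "x": -3, "y": -0.6, "z": 0.5, "fingers": 1},
    {"wx": 0, "wy": 0, "wz": 0, "x": -3.5, "y": -0.7, "z": 0.5, "fingers": 1},
  ],
  grip_force=40,
)

```text
time: 17.65
tool_pos: [0.5465, -0.1235, 0.0399]
tcp_rot: [-0.144, 1.566, 0.144]
wrist_force: [1.3, -1.2, 0.4]
width: 0.152
```

```bash
python3 f.py
```

```text
17.9 F [0.45 0.05 0.07] along +x jig 0.46 pos [ 546.42 -123.55   39.89] jigx -67.45 0.15375719768992627
```

Call:
play_rows(
  deltas=[
    {"wx": 0, "wy": 0, "wz": 0, "x": -0.5, "y": -0.1, "z": 0, "fingers": 1},
    {"wx": 0, "wy": 0, "wz": 0, "x": -1, "y": -0.2, "z": 0, "fingers": 1},
  ],
  grip_force=40,
)

```text
time: 18.15
tool_pos: [0.5462, -0.1236, 0.04]
tcp_rot: [-0.144, 1.565, 0.144]
wrist_force: [4.2, 1.3, -3.8]
width: 0.157
```

```bash
python3 f.py
```

```text
18.4 F [ 4.77  1.18 -3.91] along +x jig 4.9 pos [ 546.21 -123.64   39.99] jigx -67.67 0.15578649205505468
```

Call:
play_rows(
  deltas=[
    {"wx": 0, "wy": 0, "wz": 0, "x": -0.3, "y": -0.1, "z": -0.3, "fingers": 1},
    {"wx": 0, "wy": 0, "wz": 0, "x": -0.3, "y": -0.1, "z": -0.3, "fingers": 1},
    {"wx": 0, "wy": 0, "wz": 0, "x": -0.3, "y": -0.1, "z": -0.3, "fingers": 1},
  ],
  grip_force=40,
)

```text
time: 18.77
tool_pos: [0.5462, -0.1237, 0.04]
tcp_rot: [-0.144, 1.564, 0.144]
wrist_force: [5.1, 2.5, -2.8]
width: 0.156
```

```bash
python3 f.py
```

```text
19.025 F [ 5.03  2.73 -3.57] along +x jig 5.45 pos [ 546.18 -123.7    40.01] jigx -67.71 0.15288801599173948
```

Call:
play_rows(
  deltas=[
    {"wx": 0, "wy": 0, "wz": 0, "x": -0.2, "y": 0.1, "z": -0.3, "fingers": 1},
    {"wx": 0, "wy": 0, "wz": 0, "x": -0.2, "y": 0.1, "z": -0.3, "fingers": 1},
    {"wx": 0, "wy": 0, "wz": 0, "x": -0.2, "y": 0.1, "z": -0.3, "fingers": 1},
  ],
  grip_force=40,
)

```text
time: 19.4
tool_pos: [0.5462, -0.1237, 0.0399]
tcp_rot: [-0.144, 1.564, 0.144]
wrist_force: [5.8, 1.3, -2.9]
width: 0.153
```

```bash
python3 f.py
```

```text
19.65 F [ 5.06  1.95 -2.78] along +x jig 5.33 pos [ 546.19 -123.7    39.93] jigx -67.71 0.1533213441530191
```

Call:
play_rows(
  deltas=[
    {"wx": 0, "wy": 0, "wz": 0, "x": -0.3, "y": 0, "z": -0.2, "fingers": 1},
    {"wx": 0, "wy": 0, "wz": 0, "x": -0.3, "y": 0, "z": -0.2, "fingers": 1},
    {"wx": 0, "wy": 0, "wz": 0, "x": -0.3, "y": 0, "z": -0.2, "fingers": 1},
  ],
  grip_force=40,
)

```text
time: 20.02
tool_pos: [0.5462, -0.1237, 0.0399]
tcp_rot: [-0.144, 1.564, 0.144]
wrist_force: [5.7, 2.4, -3.2]
width: 0.155
```

```bash
python3 f.py
```

```text
20.275 F [ 5.59  2.63 -2.59] along +x jig 5.97 pos [ 546.15 -123.71   39.89] jigx -67.75 0.1539566751451033
```

The -y clip holds at 6 N with no slip, so it is good. Relaxing, releasing and rising.

Call:
play_rows(
  deltas=[
    {"wx": 0, "wy": 0, "wz": 0, "x": 0.5, "y": 0.1, "z": -0.3, "fingers": 1},
    {"wx": 0, "wy": 0, "wz": 0, "x": 0.7, "y": 0.1, "z": -0.5, "fingers": 1},
    {"wx": 0, "wy": 0, "wz": 0, "x": 0.7, "y": 0.1, "z": -0.5, "fingers": 0.4},
    {"wx": 0, "wy": 0, "wz": 0, "x": 0.7, "y": 0.1, "z": -0.5, "fingers": 0},
    {"wx": 0, "wy": 0, "wz": 0, "x": 0.7, "y": 0.1, "z": -0.5, "fingers": -0.3},
    {"wx": 0, "wy": 0, "wz": 0, "x": 0.7, "y": 0.1, "z": 0, "fingers": -0.3},
    {"wx": 0, "wy": 0, "wz": 0, "x": 0.7, "y": 0.1, "z": 25, "fingers": -0.3},
    {"wx": 0, "wy": 0, "wz": 0, "x": 0.7, "y": 0.1, "z": 60, "fingers": -0.3},
    {"wx": 0, "wy": 0, "wz": 0, "x": 0.7, "y": 0.1, "z": 62, "fingers": -0.3},
    {"wx": 0, "wy": 0, "wz": 0, "x": 0.7, "y": 0.1, "z": 62, "fingers": -0.3},
    {"wx": 0, "wy": 0, "wz": 0, "x": 0.7, "y": 0.1, "z": 62, "fingers": -0.3},
  ],
  grip_force=40,
)

```text
time: 21.65
tool_pos: [0.5445, -0.1234, 0.0999]
tcp_rot: [-0.144, 1.568, 0.145]
wrist_force: [-0.1, -0.4, -0.9]
width: 0.648
```

```bash
python3 blk.py w10
```

```text
21.65 [ 544.5 -123.4   99.9]
421 rel tool x [-16.48796398  18.16016035] 0.11454662388345967 y [-6.87032365  6.7982808 ] z 41.1140990643265 px 304 328 247 304
```

View pics/w10.png

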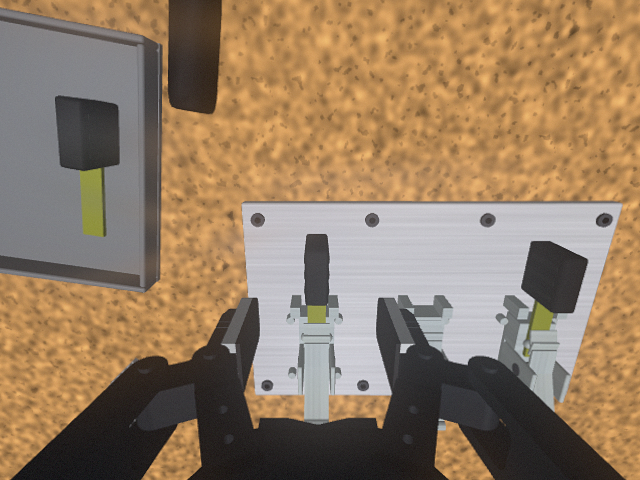

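Call:
play_rows(
  deltas=[
    {"wx": 0, "wy": 0, "wz": 0, "x": -7, "y": 48, "z": 0, "fingers": -0.4},
    {"wx": 0, "wy": 0, "wz": 0, "x": -14, "y": 98, "z": 0, "fingers": -0.4},
    {"wx": 0, "wy": 0, "wz": 0, "x": -21, "y": 148, "z": 0, "fingers": -0.4},
    {"wx": 0, "wy": 0, "wz": 0, "x": -21, "y": 148, "z": 0, "fingers": -0.4},
    {"wx": 0, "wy": 0, "wz": 0, "x": -21, "y": 148, "z": 0, "fingers": -0.4},
    {"wx": 0, "wy": 0, "wz": 0, "x": -21, "y": 148, "z": 0, "fingers": -0.4},
  ],
  grip_force=40,
)

```text
time: 22.45
tool_pos: [0.5247, 0.0233, 0.101]
tcp_rot: [-0.143, 1.566, 0.143]
wrist_force: [0.2, -0.0, 0.3]
width: 0.699
```

```bash
python3 blk.py w11
```

```text
22.45 [524.7  23.3 101. ]
1043 rel tool x [-18.60436975  16.12252822] -1.4141057570161595 y [-6.13650084  7.31592168] z 41.47035528109333 px 306 330 242 300
```

View pics/w11.png

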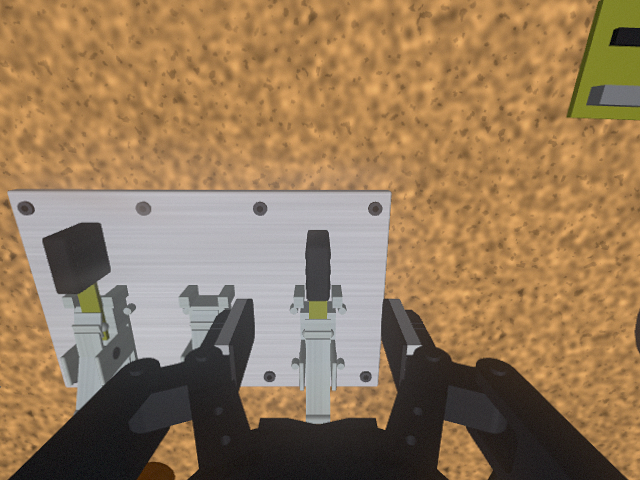

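Call:
play_rows(
  deltas=[
    {"wx": 0, "wy": 0, "wz": 0, "x": -1, "y": 0.4, "z": -30, "fingers": -0.3},
    {"wx": 0, "wy": 0, "wz": 0, "x": -1, "y": 0.4, "z": -54, "fingers": -0.3},
    {"wx": 0, "wy": 0, "wz": 0, "x": -1, "y": 0.4, "z": -61, "fingers": -0.3},
    {"wx": 0, "wy": 0, "wz": 0, "x": -1, "y": 0.4, "z": -61, "fingers": -0.3},
    {"wx": 0, "wy": 0, "wz": 0, "x": -1, "y": 0.4, "z": -61, "fingers": 1},
    {"wx": 0, "wy": 0, "wz": 0, "x": -1, "y": 0.4, "z": -61, "fingers": 1},
    {"wx": 0, "wy": 0, "wz": 0, "x": -1, "y": 0.4, "z": -61, "fingers": 1},
    {"wx": 0, "wy": 0, "wz": 0, "x": -1, "y": 0.4, "z": -61, "fingers": 1},
    {"wx": 0, "wy": 0, "wz": 0, "x": -1, "y": 0.4, "z": -61, "fingers": 1},
    {"wx": 0, "wy": 0, "wz": 0, "x": -1, "y": 0.4, "z": -60, "fingers": 1},
  ],
  grip_force=40,
)

```text
time: 23.75
tool_pos: [0.5238, 0.0248, 0.0415]
tcp_rot: [-0.144, 1.565, 0.144]
wrist_force: [-0.4, -0.1, -0.8]
width: 0.156
```

```bash
python3 f.py
```

```text
24.0 F [-0.41  0.04  2.38] along +x jig -0.4 pos [523.73  24.79  41.4 ] jigx -62.55 0.15365965653403776
```

Call:
play_rows(
  deltas=[
    {"wx": 0, "wy": 0, "wz": 0, "x": -1, "y": -0.2, "z": 0.4, "fingers": 1},
    {"wx": 0, "wy": 0, "wz": 0, "x": -2, "y": -0.4, "z": 0.4, "fingers": 1},
    {"wx": 0, "wy": 0, "wz": 0, "x": -3, "y": -0.6, "z": 0.4, "fingers": 1},
    {"wx": 0, "wy": 0, "wz": 0, "x": -3.5, "y": -0.7, "z": 0.4, "fingers": 1},
  ],
  grip_force=40,
)

```text
time: 24.5
tool_pos: [0.5198, 0.024, 0.0415]
tcp_rot: [-0.144, 1.566, 0.144]
wrist_force: [-0.4, 0.7, -0.1]
width: 0.155
```

```bash
python3 f.py
```

```text
24.75 F [ 0.12 -0.06 -0.67] along +x jig 0.11 pos [519.79  23.99  41.49] jigx -66.56 0.1519507935831312
```

Call:
play_rows(
  deltas=[
    {"wx": 0, "wy": 0, "wz": 0, "x": -0.5, "y": -0.1, "z": 0, "fingers": 1},
    {"wx": 0, "wy": 0, "wz": 0, "x": -1, "y": -0.2, "z": 0, "fingers": 1},
  ],
  grip_force=40,
)

```text
time: 25.0
tool_pos: [0.5197, 0.0239, 0.0417]
tcp_rot: [-0.144, 1.565, 0.144]
wrist_force: [3.1, 0.4, -2.9]
width: 0.152
```

```bash
python3 f.py
```

```text
25.25 F [ 2.85  0.71 -2.77] along +x jig 2.93 pos [519.68  23.88  41.82] jigx -66.69 0.15871548775340252
```

Call:
play_rows(
  deltas=[
    {"wx": 0, "wy": 0, "wz": 0, "x": -0.6, "y": -0.1, "z": -0.4, "fingers": 1},
    {"wx": 0, "wy": 0, "wz": 0, "x": -0.6, "y": -0.1, "z": -0.4, "fingers": 1},
    {"wx": 0, "wy": 0, "wz": 0, "x": -0.6, "y": -0.1, "z": -0.4, "fingers": 1},
  ],
  grip_force=40,
)

```text
time: 25.62
tool_pos: [0.5196, 0.0238, 0.0418]
tcp_rot: [-0.144, 1.564, 0.144]
wrist_force: [5.3, 1.9, -1.9]
width: 0.154
```

```bash
python3 f.py
```

```text
25.875 F [ 5.09  1.43 -1.92] along +x jig 5.27 pos [519.61  23.84  41.76] jigx -66.77 0.15495172766007506
```

Call:
play_rows(
  deltas=[
    {"wx": 0, "wy": 0, "wz": 0, "x": -0.4, "y": 0, "z": -0.2, "fingers": 1},
    {"wx": 0, "wy": 0, "wz": 0, "x": -0.4, "y": 0, "z": -0.2, "fingers": 1},
    {"wx": 0, "wy": 0, "wz": 0, "x": -0.4, "y": 0, "z": -0.2, "fingers": 1},
  ],
  grip_force=40,
)

```text
time: 26.25
tool_pos: [0.5196, 0.0238, 0.0417]
tcp_rot: [-0.144, 1.563, 0.144]
wrist_force: [5.4, 2.3, -2.4]
width: 0.156
```

```bash
python3 f.py
```

```text
26.5 F [ 5.36  1.77 -2.21] along +x jig 5.6 pos [519.57  23.84  41.74] jigx -66.8 0.1550605266163372
```

The +y clip also holds at 5.6 N, so it is good. Relaxing, releasing, rising, and moving above the weak clip's hinge cheeks.

Call:
play_rows(
  deltas=[
    {"wx": 0, "wy": 0, "wz": 0, "x": 0.5, "y": 0.1, "z": -0.3, "fingers": 1},
    {"wx": 0, "wy": 0, "wz": 0, "x": 0.7, "y": 0.1, "z": -0.5, "fingers": 1},
    {"wx": 0, "wy": 0, "wz": 0, "x": 0.7, "y": 0.1, "z": -0.5, "fingers": 0.4},
    {"wx": 0, "wy": 0, "wz": 0, "x": 0.7, "y": 0.1, "z": -0.5, "fingers": 0},
    {"wx": 0, "wy": 0, "wz": 0, "x": 0.7, "y": 0.1, "z": -0.5, "fingers": -0.3},
    {"wx": 0, "wy": 0, "wz": 0, "x": 0.7, "y": 0.1, "z": 0, "fingers": -0.3},
    {"wx": 0, "wy": 0, "wz": 0, "x": 0.7, "y": 0.1, "z": 25, "fingers": -0.3},
    {"wx": 0, "wy": 0, "wz": 0, "x": 0.7, "y": 0.1, "z": 65, "fingers": -0.3},
    {"wx": 0, "wy": 0, "wz": 0, "x": 25, "y": -20, "z": 85, "fingers": -0.3},
    {"wx": 0, "wy": 0, "wz": 0, "x": 55, "y": -42, "z": 85, "fingers": -0.3},
    {"wx": 0, "wy": 0, "wz": 0, "x": 83, "y": -62, "z": 85, "fingers": -0.3},
    {"wx": 0, "wy": 0, "wz": 0, "x": 83, "y": -62, "z": 85, "fingers": -0.3},
    {"wx": 0, "wy": 0, "wz": 0, "x": 83, "y": -62, "z": 85, "fingers": -0.3},
    {"wx": 0, "wy": 0, "wz": 0, "x": 83, "y": -62, "z": 85, "fingers": -0.3},
  ],
  grip_force=40,
)

```text
time: 28.25
tool_pos: [0.6, -0.0377, 0.1256]
tcp_rot: [-0.144, 1.567, 0.145]
wrist_force: [0.1, -0.1, -0.6]
width: 0.657
```

```bash
python3 - <<'E'
from h import *
s=monitor.read_state();print(s['time'],s['tool_pos'])
c=cam('wrist');save(c,'w12.png');np.savez('w12.npz',**c)
P=cloud(c)*1000
T=s['tool_pos'][:2]*1000;a=np.radians(10.57);ex=np.array([np.cos(a),np.sin(a)]);ey=np.array([-ex[1],ex[0]])
X=(P[...,:2]-T)@ex;Y=(P[...,:2]-T)@ey;Z=P[...,2]
t=(abs(Y)<20)&(Z>41)&(Z<53)&(X<50)&(X>-30)
v,u=np.nonzero(t);print(t.sum(),'X',np.percentile(X[t],[1,50,99]),'Y',np.percentile(Y[t],[1,50,99]),u.min(),u.max(),v.min(),v.max())
E
```

```text
28.25 [ 0.60000086 -0.03766343  0.12563798]
1164 X [-9.20406184 13.45233395 26.51636255] Y [-12.08188909  -0.38326545  11.29194036] 298 334 246 305
```

View pics/w12.png

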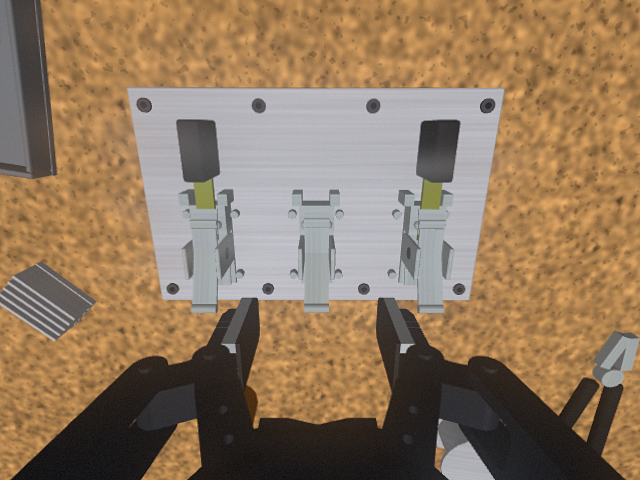

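```bash
python3 - <<'E'
from h import *
c=dict(np.load('w12.npz'));P=cloud(c)*1000
T=np.array([600,-37.66]);a=np.radians(10.57);ex=np.array([np.cos(a),np.sin(a)]);ey=np.array([-ex[1],ex[0]])
X=(P[...,:2]-T)@ex;Y=(P[...,:2]-T)@ey;Z=P[...,2]
for v in range(190,315,5): print(v,[(X[v,u].round(1),Y[v,u].round(1),Z[v,u].round(1)) for u in (300,317,333)])
E
```

```text
190 [(np.float64(-40.2), np.float64(-11.7), np.float64(9.9)), (np.float64(-39.7), np.float64(0.3), np.float64(7.2)), (np.float64(-40.1), np.float64(11.6), np.float64(9.2))]
195 [(np.float64(-39.6), np.float64(-11.0), np.float64(25.0)), (np.float64(-36.4), np.float64(0.3), np.float64(8.6)), (np.float64(-39.6), np.float64(10.9), np.float64(25.4))]
200 [(np.float64(-36.2), np.float64(-11.1), np.float64(25.0)), (np.float64(-32.1), np.float64(0.3), np.float64(5.6)), (np.float64(-36.5), np.float64(10.9), np.float64(26.6))]
205 [(np.float64(-32.9), np.float64(-11.1), np.float64(25.4)), (np.float64(-32.1), np.float64(0.3), np.float64(21.7)), (np.float64(-33.0), np.float64(11.0), np.float64(25.7))]
210 [(np.float64(-29.3), np.float64(-11.2), np.float64(24.6)), (np.float64(-29.7), np.float64(0.3), np.float64(26.5)), (np.float64(-29.0), np.float64(11.1), np.float64(23.3))]
215 [(np.float64(-25.8), np.float64(-11.3), np.float64(24.6)), (np.float64(-26.7), np.float64(0.3), np.float64(28.1)), (np.float64(-25.5), np.float64(11.2), np.float64(23.3))]
220 [(np.float64(-21.8), np.float64(-11.4), np.fl
[... 2527 characters left out ...]
loat64(7.1))]
295 [(np.float64(43.5), np.float64(-13.2), np.float64(8.2)), (np.float64(21.7), np.float64(0.3), np.float64(49.4)), (np.float64(44.2), np.float64(12.9), np.float64(6.9))]
300 [(np.float64(52.5), np.float64(-13.8), np.float64(0.0)), (np.float64(24.1), np.float64(0.3), np.float64(51.6)), (np.float64(52.5), np.float64(13.4), np.float64(0.1))]
305 [(np.float64(57.3), np.float64(-13.9), np.float64(-0.3)), (np.float64(26.3), np.float64(0.3), np.float64(54.2)), (np.float64(57.7), np.float64(13.5), np.float64(-0.9))]
310 [(np.float64(61.6), np.float64(-13.9), np.float64(0.4)), (np.float64(28.9), np.float64(0.3), np.float64(56.2)), (np.float64(62.1), np.float64(13.5), np.float64(-0.5))]
```

Call:
play_rows(
  deltas=[
    {"wx": 0, "wy": 0, "wz": 0, "x": 2, "y": 0, "z": -40, "fingers": -0.3},
    {"wx": 0, "wy": 0, "wz": 0, "x": 2, "y": 0, "z": -70, "fingers": -0.2},
    {"wx": 0, "wy": 0, "wz": 0, "x": 2, "y": 0, "z": -82, "fingers": -0.2},
    {"wx": 0, "wy": 0, "wz": 0, "x": 2, "y": 0, "z": -82, "fingers": -0.2},
    {"wx": 0, "wy": 0, "wz": 0, "x": 2, "y": 0, "z": -82, "fingers": 1},
    {"wx": 0, "wy": 0, "wz": 0, "x": 2, "y": 0, "z": -82, "fingers": 1},
    {"wx": 0, "wy": 0, "wz": 0, "x": 2, "y": 0, "z": -82, "fingers": 1},
    {"wx": 0, "wy": 0, "wz": 0, "x": 2, "y": 0, "z": -82, "fingers": 1},
    {"wx": 0, "wy": 0, "wz": 0, "x": 2, "y": 0, "z": -82, "fingers": 1},
  ],
  grip_force=50,
)

```text
time: 29.42
tool_pos: [0.6047, -0.0384, 0.046]
tcp_rot: [-0.145, 1.563, 0.144]
wrist_force: [-0.6, 0.6, 6.8]
width: 0.27
```

```bash
python3 f.py
```

```text
29.675 F [-0.4   0.53  6.29] along +x jig -0.29 pos [604.7  -38.44  45.95] jigx 5.45 0.26320817052064405
```

Call:
play_rows(
  deltas=[
    {"wx": 0, "wy": 0, "wz": 0, "x": 0, "y": 0, "z": 6, "fingers": 1},
    {"wx": 0, "wy": 0, "wz": 0, "x": 0, "y": 0, "z": 15, "fingers": 1},
    {"wx": 0, "wy": 0, "wz": 0, "x": 0, "y": 0, "z": 30, "fingers": 1},
    {"wx": 0, "wy": 0, "wz": 0, "x": 0, "y": 0, "z": 55, "fingers": 1},
    {"wx": 0, "wy": 0, "wz": 0, "x": 0, "y": 0, "z": 70, "fingers": 1},
    {"wx": 0, "wy": 0, "wz": 0, "x": 0, "y": 0, "z": 70, "fingers": 1},
    {"wx": 0, "wy": 0, "wz": 0, "x": 0, "y": 0, "z": 70, "fingers": 1},
  ],
  grip_force=50,
)

```text
time: 30.55
tool_pos: [0.6023, -0.0383, 0.1134]
tcp_rot: [-0.144, 1.568, 0.144]
wrist_force: [-1.6, 0.3, -1.2]
width: 0.266
```

```bash
python3 f.py; python3 - <<'E'
from h import *
c=cam('wrist');save(c,'w13.png')
E
```

```text
30.8 F [-0.53 -0.19 -0.77] along +x jig -0.55 pos [602.25 -38.22 113.02] jigx 3.08 0.27272853214868215
```

View pics/w13.png

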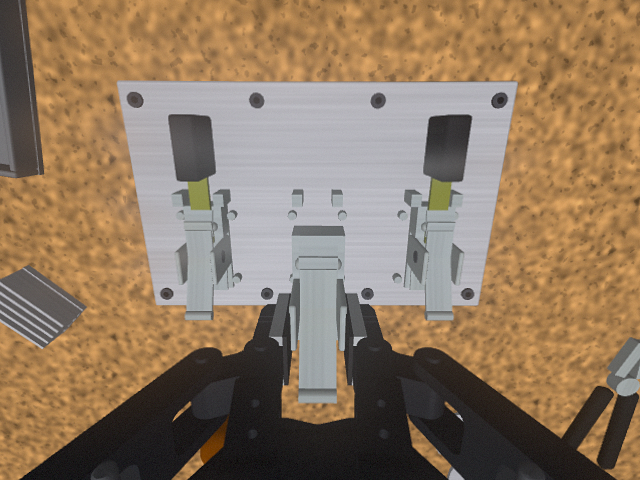

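Call:
play_rows(
  deltas=[
    {"wx": 0, "wy": 0, "wz": 0, "x": -5, "y": 25, "z": 0, "fingers": 1},
    {"wx": 0, "wy": 0, "wz": 0, "x": -16, "y": 70, "z": 0, "fingers": 1},
    {"wx": 0, "wy": 0, "wz": 0, "x": -28, "y": 120, "z": 0, "fingers": 1},
    {"wx": 0, "wy": 0, "wz": 0, "x": -40, "y": 170, "z": 0, "fingers": 1},
    {"wx": 0, "wy": 0, "wz": 0, "x": -52, "y": 220, "z": 0, "fingers": 1},
    {"wx": 0, "wy": 0, "wz": 0, "x": -64, "y": 270, "z": 0, "fingers": 1},
    {"wx": 0, "wy": 0, "wz": 0, "x": -76, "y": 320, "z": 0, "fingers": 1},
    {"wx": 0, "wy": 0, "wz": 0, "x": -84, "y": 355, "z": 0, "fingers": 1},
    {"wx": 0, "wy": 0, "wz": 0, "x": -84, "y": 367, "z": 0, "fingers": 1},
    {"wx": 0, "wy": 0, "wz": 0, "x": -84, "y": 367, "z": 0, "fingers": 1},
    {"wx": 0, "wy": 0, "wz": 0, "x": -84, "y": 367, "z": 0, "fingers": 1},
  ],
  grip_force=50,
)

```text
time: 32.22
tool_pos: [0.5194, 0.3275, 0.1138]
tcp_rot: [-0.144, 1.567, 0.143]
wrist_force: [-0.1, 0.0, -0.5]
width: 0.268
```

```bash
python3 - <<'E'
from h import *
s=monitor.read_state();print(s['time'],s['tool_pos'])
c=cam('wrist');save(c,'w14.png');np.savez('w14.npz',**c)
P=cloud(c)*1000
t=(P[...,2]>41)&(P[...,2]<49)&(np.hypot(P[...,0]-514,P[...,1]-329)<85)&(np.hypot(P[...,0]-514,P[...,1]-329)>45)
q=P[t][:,:2];A=np.c_[2*q,np.ones(len(q))];s_=np.linalg.lstsq(A,(q**2).sum(1),rcond=None)[0]
print(len(q),s_[:2],np.sqrt(s_[2]+(s_[:2]**2).sum()),q.min(0),q.max(0))
E
```

```text
32.225 [0.51936713 0.32750046 0.11379037]
2975 [516.5975675  329.10602883] 62.72828780964002 [452.31092132 264.65058834] [581.46851649 393.97375343]
```

View pics/w14.png

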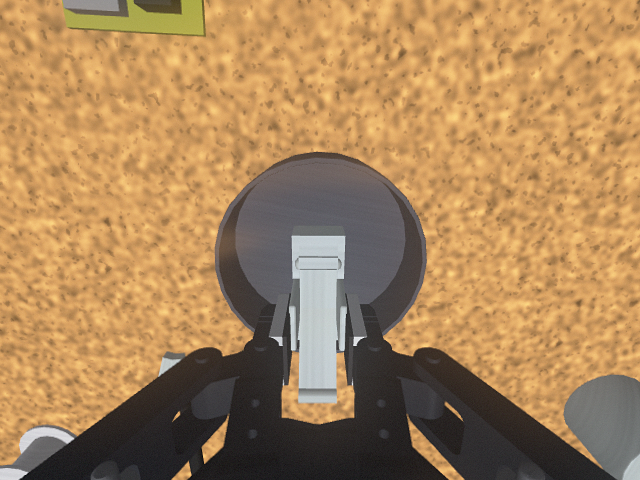

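Call:
play_rows(
  deltas=[
    {"wx": 0, "wy": 0, "wz": 0, "x": 0, "y": 1.5, "z": -20, "fingers": 1},
    {"wx": 0, "wy": 0, "wz": 0, "x": 0, "y": 1.5, "z": -45, "fingers": 1},
    {"wx": 0, "wy": 0, "wz": 0, "x": 0, "y": 1.5, "z": -60, "fingers": 1},
    {"wx": 0, "wy": 0, "wz": 0, "x": 0, "y": 1.5, "z": -66, "fingers": 1},
    {"wx": 0, "wy": 0, "wz": 0, "x": 0, "y": 1.5, "z": -68, "fingers": 1},
    {"wx": 0, "wy": 0, "wz": 0, "x": 0, "y": 1.5, "z": -69, "fingers": 1},
    {"wx": 0, "wy": 0, "wz": 0, "x": 0, "y": 1.5, "z": -69, "fingers": 1},
  ],
  grip_force=50,
)

```text
time: 33.15
tool_pos: [0.5197, 0.3306, 0.0459]
tcp_rot: [-0.144, 1.565, 0.145]
wrist_force: [-0.8, -0.6, -1.4]
width: 0.269
```

```bash
python3 f.py
```

```text
33.4 F [-0.19  0.17 -0.89] along +x jig -0.16 pos [519.51 330.48  45.71] jigx -10.61 0.26750861791828884
```

Call:
play_rows(
  deltas=[
    {"wx": 0, "wy": 0, "wz": 0, "x": 0, "y": 0, "z": -1, "fingers": 1},
    {"wx": 0, "wy": 0, "wz": 0, "x": 0, "y": 0, "z": -2, "fingers": 1},
    {"wx": 0, "wy": 0, "wz": 0, "x": 0, "y": 0, "z": -3, "fingers": 1},
    {"wx": 0, "wy": 0, "wz": 0, "x": 0, "y": 0, "z": -3, "fingers": 1},
  ],
  grip_force=50,
)

```text
time: 33.9
tool_pos: [0.5192, 0.3303, 0.0421]
tcp_rot: [-0.144, 1.566, 0.144]
wrist_force: [0.3, -0.4, -0.2]
width: 0.271
```

```bash
python3 f.py
```

```text
34.15 F [ 0.08  0.19 -0.8 ] along +x jig 0.11 pos [519.17 330.21  42.04] jigx -11.0 0.26861595489787476
```

Call:
play_rows(
  deltas=[
    {"wx": 0, "wy": 0, "wz": 0, "x": 0, "y": 0, "z": -1, "fingers": 1},
    {"wx": 0, "wy": 0, "wz": 0, "x": 0, "y": 0, "z": -2, "fingers": 1},
    {"wx": 0, "wy": 0, "wz": 0, "x": 0, "y": 0, "z": -2, "fingers": 1},
  ],
  grip_force=50,
)

```text
time: 34.52
tool_pos: [0.5192, 0.3302, 0.0419]
tcp_rot: [-0.144, 1.566, 0.144]
wrist_force: [-5.1, -2.8, 10.7]
width: 0.271
```

```bash
python3 f.py
```

```text
34.775 F [-4.89 -2.56 10.74] along +x jig -5.27 pos [519.15 330.25  41.93] jigx -11.01 0.2668550342374887
```

Call:
play_rows(
  deltas=[
    {"wx": 0, "wy": 0, "wz": 0, "x": 0, "y": 0, "z": 1.5, "fingers": 1},
    {"wx": 0, "wy": 0, "wz": 0, "x": 0, "y": 0, "z": 1.5, "fingers": 0.3},
    {"wx": 0, "wy": 0, "wz": 0, "x": 0, "y": 0, "z": 1.5, "fingers": 0},
    {"wx": 0, "wy": 0, "wz": 0, "x": 0, "y": 0, "z": 1.5, "fingers": 0},
    {"wx": 0, "wy": 0, "wz": 0, "x": 0, "y": 0, "z": 5, "fingers": 0},
    {"wx": 0, "wy": 0, "wz": 0, "x": 0, "y": 0, "z": 35, "fingers": 0},
    {"wx": 0, "wy": 0, "wz": 0, "x": 0, "y": 0, "z": 85, "fingers": 0},
    {"wx": 0, "wy": 0, "wz": 0, "x": 0, "y": 0, "z": 135, "fingers": 0},
    {"wx": 0, "wy": 0, "wz": 0, "x": 0, "y": 0, "z": 170, "fingers": 0},
    {"wx": 0, "wy": 0, "wz": 0, "x": 0, "y": 0, "z": 170, "fingers": 0},
    {"wx": 0, "wy": 0, "wz": 0, "x": 0, "y": 0, "z": 170, "fingers": 0},
  ],
  grip_force=50,
)

```text
time: 36.15
tool_pos: [0.5186, 0.3299, 0.2092]
tcp_rot: [-0.145, 1.567, 0.144]
wrist_force: [0.1, 0.1, -0.8]
width: 0.501
```

```bash
python3 - <<'E'
from h import *
c=cam('wrist');save(c,'w15.png')
c=cam('top');save(c,'top2.png');np.savez('top2.npz',**c)
c=cam('scene');np.savez('scene2.npz',**c);save(c,'scene2.png');print(monitor.read_state()['time'])
E
```

```text
36.3
```

View pics/w15.png

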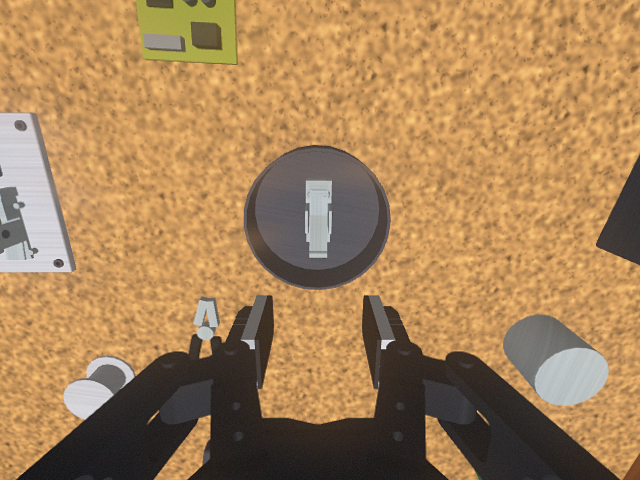

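View pics/top2.png

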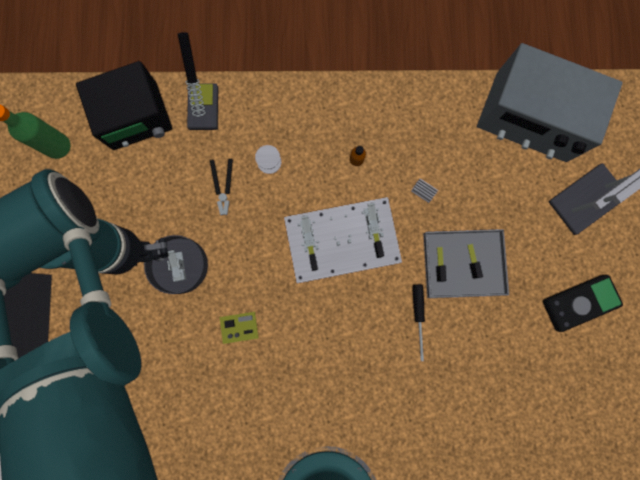

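View pics/scene2.png

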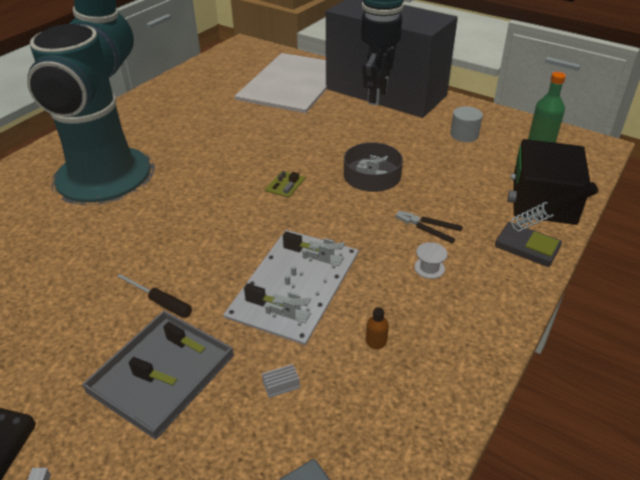

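```bash
python3 - <<'E'
from h import *
c=dict(np.load('w12.npz'));P=cloud(c)*1000
T=np.array([600,-37.66]);a=np.radians(10.57);ex=np.array([np.cos(a),np.sin(a)]);ey=np.array([-ex[1],ex[0]])
X=(P[...,:2]-T)@ex;Y=(P[...,:2]-T)@ey;Z=P[...,2];dk=c['frame'].max(2)<75
for y0 in(-75,0,75):
    r=abs(Y-y0)<13
    j=r&(Z>29)&(Z<34)&(X>-40)&(X<-10)&~dk
    ch=r&(abs(Y-y0)>8)&(Z>43)&(Z<48)&(X>-20)&(X<20)
    b=r&(Z>38)&(Z<46)&(X<-40)&dk
    print(y0,'jaw front',np.percentile(X[j],2),'cheek',np.percentile(X[ch],[2,98]),'block',np.percentile(X[b],[2,98]) if b.any() else None)
E
```

```text
-75 jaw front -31.351761673185287 cheek [-9.43076404 18.18869645] block [-85.9425772  -51.77790809]
0 jaw front -27.02424033797248 cheek [-9.09699772 15.9784348 ] block None
75 jaw front -30.697996016207842 cheek [-8.9452432 12.0016863] block [-85.84993469 -51.83070174]
```

The cheek fronts of all three clips line up at -9.4, -9.1 and -8.9 mm, and both good cards sit about 69 mm ahead of their clips. Handing in.

```bash
python3 -c "
from workcell import finish_job
print(finish_job())"
```

```text
the job is handed in; nothing more can be done
None
```

The job is handed in; the weak clip was the middle one. The hand-in reports no verdict, so what follows rests on my own checks.

- **Weak clip:** its card slid at a steady 2 N while the clip stood at its stops. That card now stands in the flat tray, about 78 mm from the spare. I set the clip down flat near the middle of the round tin, lowering it until it touched.
- **Good clips:** the outer two held their cards at about 6.0 N (-y side) and 5.6 N (+y side) without slipping. I eased off the pull before opening the fingers on each.

**Last checks:**
- The last close view of the jig, taken just before I lifted the weak clip out, showed both good clips in line with it at the stops to within about 0.5 mm. Their cards were about 69 mm ahead of the clip origins, roughly 1 mm out.
- The final top, scene and wrist pictures showed the card in the tray, the clip in the tin, both good clips still holding their cards, no bystander visibly moved and the gripper clear at 0.21 m.
- The run took about 36 s of the 72 s allowed.

**Disagreements:**
- The top and wrist cameras differed by up to about 5 mm on where the tin and cards lay. I used the wrist measurements.
- The first move call was refused because a row must give every key; nothing moved.

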